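# Build up the nut press's stop plate in the locking clamp

### The job

Close the bench's locking clamp over centre so that it locks onto the stop plate, and while it stays locked thread the parts onto the plate's upright stud: first the plain tubular spacer, then every flat washer lying on the bench (two to four of them), last the flanged bushing with its flange down, all pushed right home on one another. Then press the release lever so that the clamp springs open, and lay the finished plate, stack and all, flat in the parts tray, never tipping it over; leave the bowl, the wrench and the nuts alone.

Things in the scene. Friction and masses are not known exactly. Their poses are not given: they have to be found in the camera images.
- clamp: Red locking clamp bolted to the bench. Origin: on the bench under the pivot of jaw and handle (45 mm up); own z up. Foot 390 mm long (own x, centred), 56 wide, 6 high. Plate and jaw are on the +x side, handle and release lever on -x. Open, the jaw stands up, top 140 mm above the bench; locked, it lies along +x, top 65 mm up, its sprung pad (18 mm across, 75 mm from the pivot) on the plate.
- handle (a joint): Handle angle in rad. 0 = open: slants up towards the clamp's -x, 0.96 rad above level. Grows as it is pushed down; 0.90 = dead centre, 1.02 = stop, locked, about level. Bar 125 mm long from the pivot, 18 wide, 16 thick, white grip on its outer half. Going over centre takes about 7 N at the press point; let go before 0.90 it springs open, beyond 0.90 it stays locked.
- handle_press (a point): Middle of the handle's upper face, 100 mm from the pivot: the place to push. A red catch post (62 mm high) stands beside the handle 50 mm from the pivot. This point swings about the pivot in the clamp's own x-z plane.
- release (a joint): Angle of the steel release lever in rad: 0 = rest, 0.5 = fully pressed. A rocker under the handle's tail, pivot 120 mm from the clamp's origin on its -x side, 28 mm up. Pressing its outer end down about 24 mm (a few N; it springs back) lifts the locked handle back over centre; the clamp then springs open by itself, the handle's end sweeping up within 130 mm of the pivot.
- release_top (a point): Middle of the upper face of the release lever's outer end (flat tab 34 x 28 mm), about 50 mm above the bench at rest, 182 mm from the clamp's origin on its -x side.
- plate: Dark steel stop plate 120 x 50 x 14 mm (along own x, y, z) lying loose on the clamp's foot, about 0.45 kg. Origin: centre of its underside. It carries a fixed upright stud on own z, 32 mm from the centre towards own +x. The clamp's pad comes down 40 mm from the centre towards own -x.
- stud_foot (a point): Foot of the stud, at the plate's upper face, on the stud's axis; own z points up the stud. The stud is 12 mm across and 50 mm high, the last 6 mm a cone to 5 mm across.
- spacer: Plain aluminium tube, outer diameter 30 mm, bore 15 mm, 12 mm high, about 50 g. Origin: centre of its underside, z along its axis.
- bushing: Flanged aluminium bushing, bore 15 mm, 14 mm high: flange 34 mm across and 4 mm thick below, neck 23 mm across above it, about 50 g. Origin: centre of the flange's underside, z along its axis.
- tray: Low aluminium parts tray, 150 x 200 mm outside (own x, y), walls 4 mm thick and 18 mm high, floor 4 mm thick; fixed. Origin: centre of its underside.
- bowl: Steel bowl, 120 mm across, 50 mm high; not part of the job.
- wrench: Steel wrench 180 mm long; not part of the job.
- nut1: Brown nut in its shell, about 46 x 24 mm; not part of the job.
- nut2: Another such nut; not part of the job.
- washer1: Flat steel washer, outer diameter 40 mm, bore 15 mm, 5 mm thick, 40 g; all washers are alike, and up to two of the four may be absent. Origin: centre of its underside, z along its axis.
- washer2: Flat steel washer, outer diameter 40 mm, bore 15 mm, 5 mm thick, 40 g; all washers are alike, and up to two of the four may be absent. Origin: centre of its underside, z along its axis.
- washer3: Flat steel washer, outer diameter 40 mm, bore 15 mm, 5 mm thick, 40 g; all washers are alike, and up to two of the four may be absent. Origin: centre of its underside, z along its axis.
- washer4: Flat steel washer, outer diameter 40 mm, bore 15 mm, 5 mm thick, 40 g; all washers are alike, and up to two of the four may be absent. Origin: centre of its underside, z along its axis.

How it is judged (in metres and radians):
On the way, in this order (a step that is already met when the one before it is completed fails the run):
1. the clamp is closed over centre and locked on the plate (value of joint handle above 0.96 rad and horizontal distance between clamp and plate below 0.13 m), for 0.3 s.
2. with the clamp locked, the spacer is down on the plate round the stud (value of joint handle above 0.96 rad and horizontal distance between spacer and stud_foot below 0.004 m and z of spacer in the frame of stud_foot between -0.003 and 0.003 m and angle between spacer's own z axis and vertical below 0.15 rad), for 0.2 s.
3. with the clamp locked, every washer is down on the spacer round the stud (all of step 2 and horizontal distance between each of washer1, washer2, washer3, washer4 and stud_foot below 0.004 m and z of washer1 in the frame of stud_foot between 0.0095 and 0.0295 m and angle between each of washer1, washer2, washer3, washer4's own z axis and vertical below 0.15 rad and z of washer2 in the frame of stud_foot between 0.0095 and 0.0295 m and z of washer3 in the frame of stud_foot between 0.0095 and 0.0295 m and z of washer4 in the frame of stud_foot between 0.0095 and 0.0295 m), for 0.2 s.
4. with the clamp locked, the bushing is down on top of the washers, flange down (all of step 3 and horizontal distance between bushing and stud_foot below 0.004 m and z of bushing in the frame of stud_foot between 0.0195 and 0.035 m and angle between bushing's own z axis and vertical below 0.15 rad), for 0.2 s.
5. the release lever is pressed and the handle has come back over centre, the stack still on the stud (value of joint release above 0.12 rad and value of joint handle below 0.85 rad and horizontal distance between each of spacer, washer1, washer2, washer3, washer4, bushing and stud_foot below 0.004 m and z of spacer in the frame of stud_foot between -0.003 and 0.003 m and angle between each of spacer, washer1, washer2, washer3, washer4, bushing's own z axis and vertical below 0.15 rad and z of washer1 in the frame of stud_foot between 0.0095 and 0.0295 m and z of washer2 in the frame of stud_foot between 0.0095 and 0.0295 m and z of washer3 in the frame of stud_foot between 0.0095 and 0.0295 m and z of washer4 in the frame of stud_foot between 0.0095 and 0.0295 m and z of bushing in the frame of stud_foot between 0.0195 and 0.035 m).
At the end, for the whole second after the job is handed in: Clamp open (handle < 0.3 rad); plate at rest flat in the tray (tilt < 0.08 rad, on its floor within 4 mm, centre within 50 mm of the tray's along each side); on its stud, within 4 mm of its axis: spacer home on the plate (3 mm), all washers on it, bushing on top, flange down (value of joint handle below 0.3 rad and angle between plate's own z axis and vertical below 0.08 rad and z of plate in the frame of tray between 0.001 and 0.008 m and x of plate in the frame of tray between -0.05 and 0.05 m and y of plate in the frame of tray between -0.05 and 0.05 m and horizontal distance between each of spacer, washer1, washer2, washer3, washer4, bushing and stud_foot below 0.004 m and z of spacer in the frame of stud_foot between -0.003 and 0.003 m and angle between each of spacer, washer1, washer2, washer3, washer4, bushing's own z axis and vertical below 0.15 rad and z of washer1 in the frame of stud_foot between 0.0095 and 0.0295 m and z of washer2 in the frame of stud_foot between 0.0095 and 0.0295 m and z of washer3 in the frame of stud_foot between 0.0095 and 0.0295 m and z of washer4 in the frame of stud_foot between 0.0095 and 0.0295 m and z of bushing in the frame of stud_foot between 0.0195 and 0.035 m and linear speed of each of plate, spacer, washer1, washer2, washer3, washer4, bushing below 0.03 m/s); the robot touches nothing.
It fails at once if the bowl is shifted by more than 30 mm (distance of bowl from where it was at the start of the episode above 0.03 m).
It fails at once if the wrench is shifted by more than 30 mm (distance of wrench from where it was at the start of the episode above 0.03 m).
It fails at once if the first nut is shifted by more than 30 mm (distance of nut1 from where it was at the start of the episode above 0.03 m).
It fails at once if the second nut is shifted by more than 30 mm (distance of nut2 from where it was at the start of the episode above 0.03 m).
It fails at once if the plate is tipped more than 0.7 rad (angle between plate's own z axis and vertical above 0.7 rad).
Of washer1, washer2, washer3, washer4 only 2 to 4 are there at a start; the rules pass over those that are not, and their reading is None.
At some moment in a run one of spacer, washer1, washer2, washer3, washer4, bushing may be knocked a few centimetres aside while the robot is not near it.
It also fails if it takes over 210 s, if anything falls off the work surface, if the arm or the gripper's body presses on something with over 40 N, if the wrist force passes 120 N, or if a joint passes its speed limit or range.

### The arm

A 7-joint arm with a two-finger parallel gripper is mounted at the origin on the work surface. World frame = base frame: x ahead of the robot, y to its left, z up, the work surface at z = 0. Lengths are in m, angles in degrees, forces in N, time in s.
With the tool pointing down it reaches from about 0.425 to 0.875 m from the base axis. Payload 9.9 kg.
Tool frame: the origin (TCP) lies at the very end of the fingers, on their centre line; the grasp point (between the pads) lies 19 mm behind it; z points along the fingers, y is the line along which they close (so a half turn about z gives the same grasp; the last joint's range is limited). The gripper opens to 85 mm and grips with 20 to 120 N. Pads are 22 mm wide; open, the fingers measure 114 mm over their backs; the gripper's body (76 mm by 85 mm) begins 54 mm behind the grasp point. The pads swing forward as they close: fully open they stand 13 mm farther back than shut.
Start: joints at [72.376, 32.985, 1.427, 82.34, -0.859, 64.687, -3.237], TCP at [0.15, -0.658, 0.231] pointing down, gripper open.
Joint ranges: [-157.87, 157.87], [-19.46, 123.44], [-87.15, 90], [11.01, 140.99], [-62.26, 242.26], [9.8, 113.94], [-161.44, 161.44]. Speed limits (degrees/s): [127.2, 127.2, 172.46, 172.46, 180, 180, 180].

### API

Orientations are given as [roll, pitch, yaw] about the fixed x, y, z axes, in that order (R = Rz(yaw) Ry(pitch) Rx(roll)).
In Python, from rig import r gives the robot as it stands.
- The arm moves only by the tool step_arm, never from a script. Its argument "deltas" is a list of rows, each a list of 5 numbers: the shift along the tool's x, y, z in m, then the turn about the tool's z in degrees, then the opening in per cent of the stroke, from 0 (shut) to 100 (fully open). A call has 1 to 12 rows; each row shifts and turns the commanded pose from where the row before left it, along the tool's axes as they then stand; what a row does not reach is not made up. A row lasts 1/12 s, in which the tool goes at most 41.7 mm and 7.16 degrees, less where a joint would pass 70% of its speed; a pose out of reach is approached as far as the arm can. A call with a gripper value outside its range is refused whole. The fingers move at their own pace and stop on an object; "force" is the grip in N (left out, the last holds). Time passes only in rows, so rows that do not move let the fingers close. It gives the time, the measured TCP pose, the force, the opening and the grip force at its end, in the units of the state.
- r.get_obs(): the state, without advancing time (a new reading comes with each control period).
- r.get_image(name): name is "scene" or "top" or "wrist"; returns the picture (420x560x3 uint8, blue, green, red); there is no depth.
- r.camera_params(name): a dict with "K" (3x3 intrinsics, pixels), "T" (4x4, takes a point from camera to world coordinates); the wrist camera has in their place "mount" (4x4, takes a point from camera to tool coordinates, whose origin is the TCP and whose axes are the flange's). Camera axes: x right, y down, z forward; pixel columns grow to the right and rows downward; lengths in m; the calibration is good to about 2 mm. The wrist camera is an equidistant fisheye: a pixel r from the principal point sees the ray r / f radians off the axis. A picture is of the moment at which its call begins: read the wrist's pose just before it. camera_params takes no time and is no camera call.
- r.sign_off(): hands the job in; it is judged then, once.
The state is a dict: "time": time; "joint_positions": joint angles; "joint_vel": joint speeds; "effort": joint torques, N m; "tcp_pos": TCP position; "ee_rot": TCP orientation; "wrist_force": force on the tool from outside, world axes, zero at the start; "moment": the same for the moment, N m; "opening": finger opening in m; "grip_force": force on a finger pad.
Only numpy, scipy, OpenCV 4.12 (cv2) and the standard library are available. Lean on these libraries where they do the work, as an engineer would, in place of code of your own. Each camera call takes 0.05 s, during which the arm holds its last target. There are 200 camera calls.

## Working session

There is one attempt and no reset: what is moved stays moved. The work goes in short steps, Python scripts to look and compute and a tool call to move; the robot and the scene stay as the last step left them, time stands still between calls to the robot, and variables do not carry over. Pictures are saved under pics/ and viewed, at most 14 in all, crops included, and the job is handed in when it is done.

Besides the shell and the picture viewer there is one more tool, called as name([rows], argument=value, ...), one row to a line, values as JSON. step_arm: Moves the arm, as the interface text tells. Its arguments: {"type":"object","properties":{"deltas":{"type":"array","items":{"type":"array","items":{"type":"number"}}},"force":{"type":"number"}},"required":["deltas"]}

```bash
ls; mkdir -p pics; cat > h.py <<'E'
import numpy as np,cv2
from rig import r
def cast(name,px,z):
    p=r.camera_params(name);K=p["K"];T=np.array(p["T"])
    d=T[:3,:3]@np.linalg.inv(K)@np.array([px[0],px[1],1.]);o=T[:3,3]
    return o+d*(z-o[2])/d[2]
def proj(name,X):
    p=r.camera_params(name);T=np.linalg.inv(np.array(p["T"]));c=T[:3,:3]@np.array(X)+T[:3,3];u=np.array(p["K"])@c
    return u[:2]/u[2]
E
python3 - <<'E'
from h import *
for n in("scene","top"):
    cv2.imwrite(f"pics/{n}0.png",r.get_image(n)); p=r.camera_params(n);print(n,np.round(p["K"],1).tolist(),np.round(p["T"],3).tolist())
print({k:(v.tolist() if hasattr(v,'tolist') else v) for k,v in r.camera_params("wrist").items()})
print(r.get_obs())
E
```

```text
pics
scene [[399.4, 0.0, 278.3], [0.0, 399.4, 212.8], [0.0, 0.0, 1.0]] [[0.83, 0.372, -0.415, 0.947], [0.557, -0.555, 0.617, -0.543], [-0.001, -0.744, -0.668, 0.695], [0.0, 0.0, 0.0, 1.0]]
top [[464.6, 0.0, 283.2], [0.0, 464.6, 210.2], [0.0, 0.0, 1.0]] [[0.019, -0.98, 0.197, 0.422], [-1.0, -0.016, 0.017, -0.013], [-0.013, -0.197, -0.98, 1.055], [0.0, 0.0, 0.0, 1.0]]
{'K': [[325.19226210127806, 0.0, 280.7650676886953], [0.0, 325.19226210127806, 212.24350228424407], [0.0, 0.0, 1.0]], 'mount': [[4.363577530215279e-05, -0.9463470797670154, -0.32315198082691293, 0.08349074181064607], [0.9999999741965026, 0.0001133385727641482, -0.00019687904440880423, 0.000417228016070581], [0.0002229414930365181, -0.32315196389749257, 0.9463470602935693, -0.14247182927658997], [0.0, 0.0, 0.0, 1.0]]}
{'time': 0.1, 'joint_positions': array([72.375331  , 33.0280505 ,  1.42359535, 82.38266785, -0.86044757,
       64.68714375, -3.23831551]), 'joint_vel': array([ 0.00682779, -0.13223263,  0.03628425, -0.07451434, -0.0151669 ,
        0.03814789, -0.11194806]), 'effort': array([ 5.13053412e-03, -7.67297101e+01,  2.25724563e+00, -2.86605942e+01,
        1.57931418e-02,  8.46599549e-03,  1.51711714e-05]), 'tcp_pos': array([ 0.14973138, -0.65775169,  0.23051998]), 'ee_rot': array([-1.79912775e+02,  3.54039799e-03,  1.28236359e+01]), 'wrist_force': array([-0.33778992,  0.1236414 , -0.3614994 ]), 'moment': array([-0.00450715, -0.05365206,  0.0458864 ]), 'grip_force': 0.0, 'opening': 0.08579858077391114}
```

View pics/scene0.png

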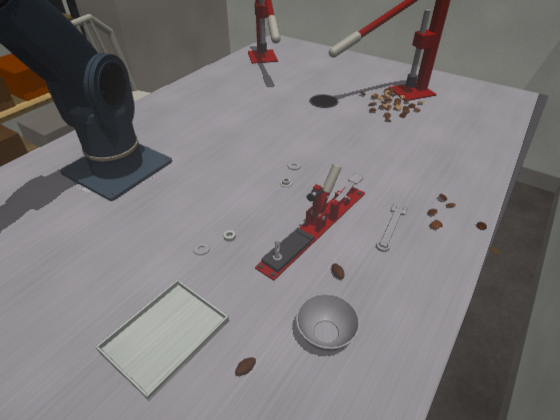

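View pics/top0.png

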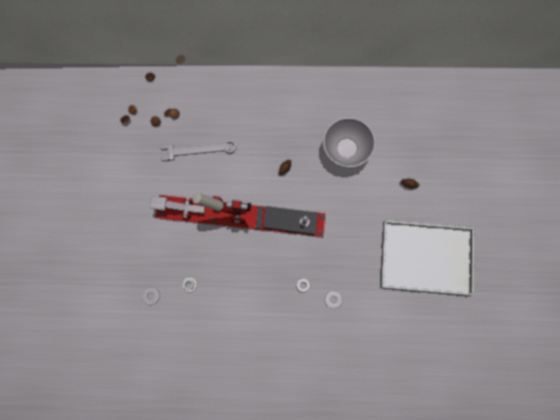

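Clamp at top (155–325, 195–237), plate at (258–320, 205–235), stud (305,222); rings at (151,296), (190,284), (303,285), (334,299); tray (427,258). Two look like washers. I'll take a closer look.

```bash
python3 - <<'E'
from h import *
t=cv2.imread("pics/top0.png");s=cv2.imread("pics/scene0.png")
a=cv2.resize(t[180:320,130:350],None,fx=3.5,fy=3.5,interpolation=cv2.INTER_CUBIC)[:,:770]
cv2.imwrite("pics/topc.png",a)
b=cv2.resize(s[150:285,180:380],None,fx=4,fy=4,interpolation=cv2.INTER_CUBIC)
cv2.imwrite("pics/scenec.png",b)
for n,p,z in(("w",(151,296),.005),("b?",(190,284),.014),("s?",(303,285),.012),("w",(334,299),.005),("tray",(427,258),.01)):print(n,cast("top",p,z).round(4))
for n,p,z in(("w",(294,166),.005),("b?",(286,182),.014),("s?",(230,235),.012),("w",(202,248),.005)):print(n,cast("scene",p,z).round(4))
hsv=cv2.cvtColor(t,cv2.COLOR_BGR2HSV)
m=((hsv[...,2]<75)).astype(np.uint8);m[:190]=0;m[250:]=0;m[:,:255]=0;m[:,330:]=0
c=max(cv2.findContours(m,0,2)[0],key=cv2.contourArea);R=cv2.minAreaRect(c);print(R)
print([cast("top",q,.02).round(4).tolist() for q in cv2.boxPoints(R)])
m=((hsv[...,1]>130)&(hsv[...,2]>60)).astype(np.uint8);m[:185]=0;m[250:]=0;m[:,:145]=0;m[:,335:]=0
for c in cv2.findContours(m,0,2)[0]:
    if cv2.contourArea(c)>30: print(c.reshape(-1,2).min(0),c.reshape(-1,2).max(0))
q=np.vstack([c for c in cv2.findContours(m,0,2)[0] if cv2.contourArea(c)>10]);R=cv2.minAreaRect(q);print(R,[cast("top",q,.006).round(4).tolist() for q in cv2.boxPoints(R)])
E
```

```text
w [0.4329 0.2959 0.005 ]
b? [0.4606 0.2083 0.014 ]
s? [ 0.4631 -0.0426  0.012 ]
w [ 0.434  -0.1118  0.005 ]
tray [ 0.528  -0.3194  0.01  ]
w [0.4412 0.2927 0.005 ]
b? [0.4702 0.2043 0.014 ]
s? [ 0.4707 -0.0438  0.012 ]
w [ 0.4383 -0.109   0.005 ]
((289.70294189453125, 221.48043823242188), (49.792945861816406, 21.608259201049805), 8.530765533447266)
[[0.5871, 0.0481, 0.02], [0.6365, 0.0421, 0.02], [0.6212, -0.07, 0.02], [0.5722, -0.063, 0.02]]
[314 213] [324 236]
[156 203] [257 228]
[233 201] [239 208]
[167 197] [185 202]
((240.28216552734375, 214.07217407226562), (167.51632690429688, 25.467226028442383), 6.441600799560547) [[0.6112, 0.2983, 0.006], [0.6712, 0.296, 0.006], [0.6328, -0.0914, 0.006], [0.574, -0.085, 0.006]]
```

View pics/topc.png

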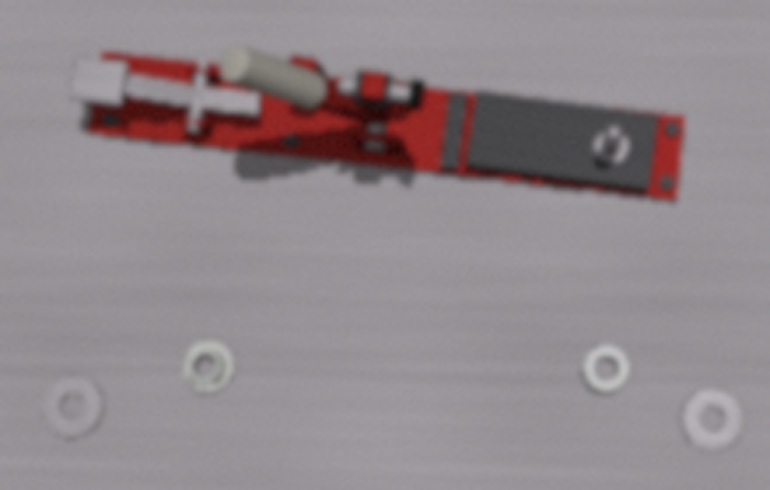

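View pics/scenec.png

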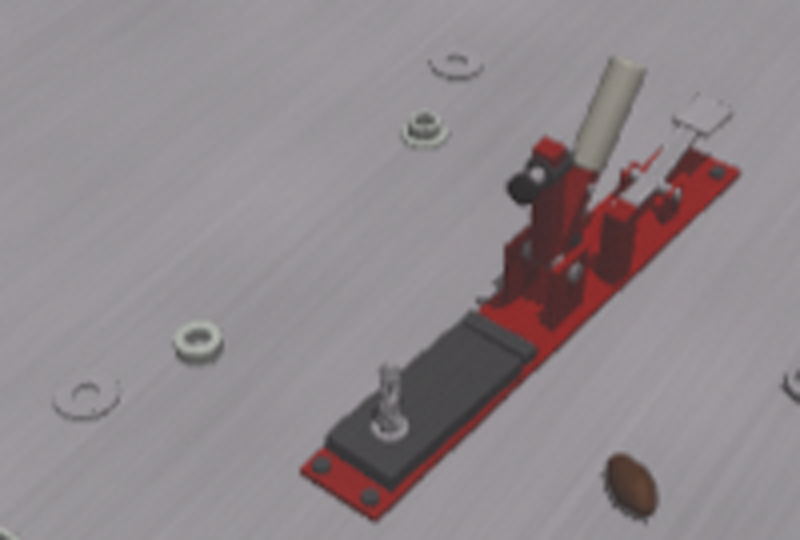

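Two washers only (upscaled top (75,405), (712,417)). The spacer is at (606,368), and the bushing at (208,366) is flange down. Moving to look at the clamp.

step_arm([
  [0.033,-0.0145,0,0,0],
  [0.033,-0.0145,0,0,0],
  [0.033,-0.0145,0,0,0],
  [0.033,-0.0145,0,0,0],
  [0.033,-0.0145,0,0,0],
  [0.033,-0.0145,0,0,0],
  [0.033,-0.0145,0,0,0],
  [0.033,-0.0145,0,0,0],
  [0.033,-0.0145,0,0,0],
  [0.033,-0.0145,0,0,0],
  [0.033,-0.0145,0,0,0],
  [0.033,-0.0145,0,0,0],
])

```text
time: 1.1
tcp_pos: [0.4984, -0.3992, 0.231]
ee_rot: [-180.0, 0.0, 12.8]
wrist_force: [0.1, -1.4, 0.1]
opening: -0.0002
grip_force: 0.0
```

step_arm([
  [0,0,0,-7.1,0],
  [0,0,0,-7.1,0],
  [0,0,0,-7.1,0],
  [0,0,0,-7.1,0],
  [0,0,0,-7.1,0],
  [0,0,0,-7.1,0],
  [0,0,0,-7.1,0],
  [0,0,0,-7.1,0],
  [0,0,0,-7.1,0],
  [0,0,0,-7.1,0],
])

```text
time: 1.93
tcp_pos: [0.4971, -0.4005, 0.2309]
ee_rot: [-180.0, -0.0, 84.2]
wrist_force: [0.1, 0.2, -0.4]
opening: -0.0002
grip_force: 0.0
```

step_arm([
  [0.038,0.004,0,0,0],
  [0.038,0.004,0,0,0],
  [0.038,0.004,0,0,0],
  [0.038,0.004,0,0,0],
  [0.038,0.004,0,0,0],
  [0.038,0.004,0,0,0],
  [0.038,0.004,0,0,0],
  [0.038,0.004,0,0,0],
  [0.038,0.004,0,0,0],
  [0.038,0.004,0,0,0],
  [0.038,0.004,0,0,0],
  [0.038,0.004,0,0,0],
])

```text
time: 2.93
tcp_pos: [0.594, 0.0493, 0.2311]
ee_rot: [-180.0, 0.0, 83.8]
wrist_force: [1.6, -0.2, 0.3]
opening: -0.0003
grip_force: 0.0
```

```bash
cat >> h.py <<'E'
from scipy.spatial.transform import Rotation as Ro
def wpose():
    o=r.get_obs();T=np.eye(4);T[:3,:3]=Ro.from_euler("xyz",o["ee_rot"],degrees=True).as_matrix();T[:3,3]=o["tcp_pos"]
    return T
def wcast(T,px,z):
    p=r.camera_params("wrist");K=np.array(p["K"]);v=(np.array(px,float)-K[:2,2])/K[0,0];a=np.linalg.norm(v)
    d=np.r_[np.sin(a)*v/max(a,1e-9),np.cos(a)];W=T@np.array(p["mount"]);d=W[:3,:3]@d;o=W[:3,3]
    return o+d*(z-o[2])/d[2]
def wproj(T,X):
    p=r.camera_params("wrist");K=np.array(p["K"]);W=np.linalg.inv(T@np.array(p["mount"]));c=W[:3,:3]@np.array(X)+W[:3,3]
    rr=np.hypot(c[0],c[1]);a=np.arctan2(rr,c[2]);return K[:2,2]+K[0,0]*a*c[:2]/rr
def snap(name):
    T=wpose();im=r.get_image("wrist");cv2.imwrite(f"pics/{name}.png",im);np.save(f"pics/{name}.npy",T);return T,im
def delta(T,X,yaw=None):
    "tool-frame shift to world point X and turn to world yaw (after shift)"
    d=T[:3,:3].T@(np.array(X)-T[:3,3]);y=np.degrees(np.arctan2(T[1,0],T[0,0]))
    print("delta",d.round(4),"yaw",y.round(2),"turn",None if yaw is None else round((-(yaw-y)+90)%180-90,2))
E
python3 - <<'E'
from h import *
T,im=snap("w1");print(T.round(4).tolist())
E
```

```text
[[0.1078, 0.9942, -0.0005, 0.594], [0.9942, -0.1078, -0.0002, 0.0493], [-0.0003, -0.0005, -1.0, 0.2311], [0.0, 0.0, 0.0, 1.0]]
```

View pics/w1.png

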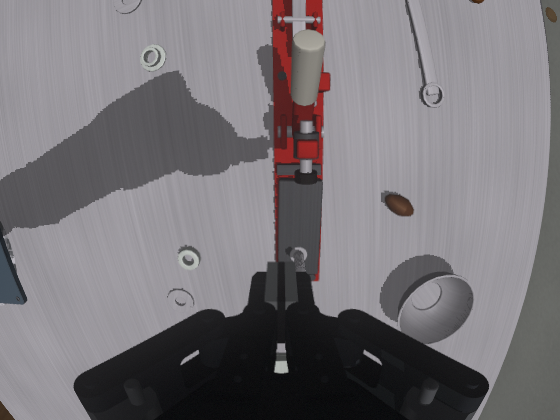

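Wrist view: foot runs vertically (x 273–322), handle grip at (308,60), plate (279–321, 180–275), stud at (298,255), spacer (189,259), washers (180,297) and (127,2), bushing (152,58).

```bash
cat >> h.py <<'E'
def axisfit(T,im):
    hsv=cv2.cvtColor(im,cv2.COLOR_BGR2HSV);g=(hsv[...,2]<90)&(hsv[...,1]<110)
    L=[];Rr=[]
    for v in range(190,245,5):
        u=np.where(g[v,262:340])[0]+262
        L.append(wcast(T,(u.min()-.5,v),.020));Rr.append(wcast(T,(u.max()+.5,v),.020))
    return np.array(L),np.array(Rr)
E
python3 - <<'E'
from h import *
T=np.load("pics/w1.npy");im=cv2.imread("pics/w1.png")
L,R=axisfit(T,im);print(L.round(4).tolist(),R.round(4).tolist())
hsv=cv2.cvtColor(im,cv2.COLOR_BGR2HSV);rd=(hsv[...,1]>150)&(hsv[...,2]>50)&((hsv[...,0]<10)|(hsv[...,0]>170))
for v in (5,30,60,130,150,160,276,279,281):
    u=np.where(rd[v,255:345])[0]+255
    if len(u): print(v,u.min(),u.max(),wcast(T,(u.min()-.5,v),.006).round(4),wcast(T,(u.max()+.5,v),.006).round(4))
for n,p,z in(("stud top",(298,250),.070),("spacer",(189,259),.012),("wash",(180,297),.005),("bush",(152,58),.014),("w2",(127,2),.005)):print(n,wcast(T,p,z).round(4))
c=cv2.resize(im[170:310,160:340],None,fx=4,fy=4,interpolation=cv2.INTER_CUBIC);cv2.imwrite("pics/w1c.png",c)
E
```

```text
[[0.5893, 0.0384, 0.02], [0.5887, 0.0326, 0.02], [0.5835, 0.0272, 0.02], [0.5874, 0.0208, 0.02], [0.5821, 0.0153, 0.02], [0.586, 0.0088, 0.02], [0.5853, 0.0027, 0.02], [0.5847, -0.0035, 0.02], [0.584, -0.0098, 0.02], [0.5832, -0.0161, 0.02], [0.5825, -0.0225, 0.02]] [[0.6388, 0.0331, 0.02], [0.6383, 0.0273, 0.02], [0.6379, 0.0214, 0.02], [0.6375, 0.0154, 0.02], [0.6371, 0.0094, 0.02], [0.6355, 0.0034, 0.02], [0.6351, -0.0028, 0.02], [0.6347, -0.009, 0.02], [0.6331, -0.0152, 0.02], [0.6327, -0.0216, 0.02], [0.6323, -0.028, 0.02]]
5 273 321 [0.6066 0.2491 0.006 ] [0.6609 0.2444 0.006 ]
30 273 322 [0.6034 0.2188 0.006 ] [0.6585 0.2139 0.006 ]
60 274 290 [0.6007 0.1838 0.006 ] [0.6193 0.1818 0.006 ]
130 275 320 [0.5931 0.1046 0.006 ] [0.6447 0.0995 0.006 ]
150 275 321 [0.5906 0.0819 0.006 ] [0.6438 0.0765 0.006 ]
160 275 321 [0.5893 0.0704 0.006 ] [0.6429 0.0649 0.006 ]
276 316 317 [ 0.6252 -0.0852  0.006 ] [ 0.6278 -0.0856  0.006 ]
279 315 317 [ 0.6236 -0.0897  0.006 ] [ 0.6275 -0.0901  0.006 ]
stud top [ 0.6052 -0.0142  0.07  ]
spacer [ 0.4661 -0.0413  0.012 ]
wash [ 0.4358 -0.1029  0.005 ]
bush [0.4648 0.2089 0.014 ]
w2 [0.4347 0.2918 0.005 ]
```

View pics/w1c.png

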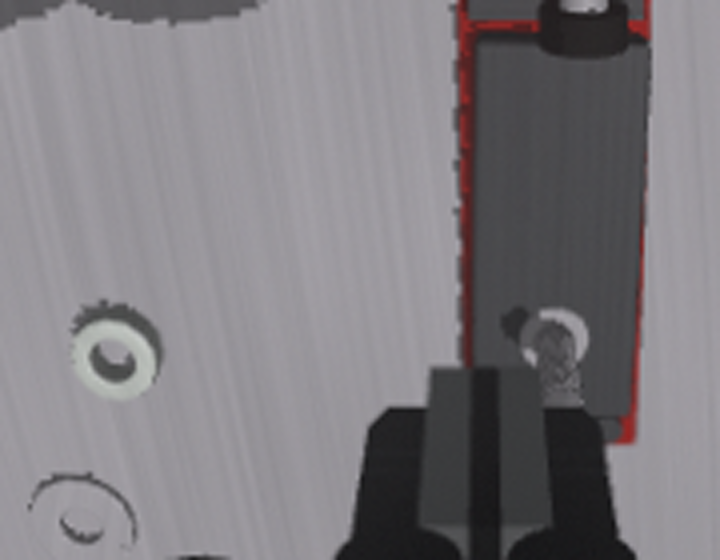

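step_arm([
  [0.0162,0.0032,0.0135,0,0],
  [0.0162,0.0032,0.0135,0,0],
  [0.0162,0.0032,0.0135,0,0],
  [0.0162,0.0032,0.0135,0,0],
  [0.0162,0.0032,0.0135,0,0],
  [0.0162,0.0032,0.0135,0,0],
  [0,0,0.01,0,0],
  [0,0,0.009,0,0],
  [0.0065,0,0.0048,0,0],
  [0.0065,0,0.0048,0,0],
  [0.007,0,0.007,0,0],
  [0.007,0,0.007,0,0],
])

```text
time: 3.98
tcp_pos: [0.627, 0.1691, 0.1077]
ee_rot: [179.9, -0.0, 83.8]
wrist_force: [0.1, -1.7, 0.6]
opening: -0.0001
grip_force: 0.6
```

step_arm([
  [0.0055,0,0.0085,0,0],
  [0.0055,0,0.0085,0,0],
  [0.0037,0,0.0092,0,0],
  [0.0037,0,0.0092,0,0],
  [0.0015,0,0.007,0,0],
  [0.0015,0,0.007,0,0],
  [0.0005,0,0.006,0,0],
  [0.0005,0,0.006,0,0],
])

```text
time: 4.65
tcp_pos: [0.6292, 0.1915, 0.0477]
ee_rot: [179.9, 0.0, 83.8]
wrist_force: [-26.6, -10.8, 92.2]
opening: -0.0002
grip_force: 46.0
```

step_arm([
  [0,0,-0.002,0,0],
  [0,0,-0.003,0,0],
  [0,0,-0.01,0,0],
  [0,0,-0.025,0,0],
  [0,0,-0.03,0,0],
  [0,0,-0.04,0,0],
  [0,0,-0.04,0,0],
  [0,0,0,0,100],
])

```text
time: 5.32
tcp_pos: [0.6323, 0.1929, 0.2049]
ee_rot: [179.4, -0.3, 83.8]
wrist_force: [1.6, 0.2, 0.9]
opening: 0.0109
grip_force: 0.0
```

```bash
python3 - <<'E'
from h import *
s=r.get_image("scene");T,im=snap("w2");
b=cv2.resize(s[150:285,180:380],None,fx=3,fy=3,interpolation=cv2.INTER_CUBIC)[:,:560]
cv2.imwrite("pics/s2.png",b)
print(r.get_obs()["tcp_pos"],r.get_obs()["wrist_force"])
E
```

```text
[0.62995358 0.19145693 0.19852105] [ 0.24955977  0.4734274  -0.86899713]
```

View pics/s2.png

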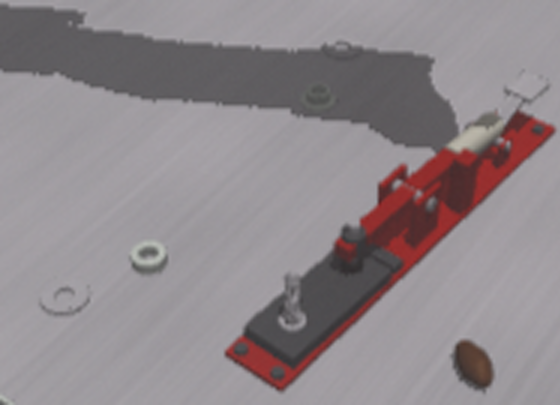

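Locked: jaw pad on plate at (350,250), handle level. Next look at the stud, then the spacer, from the same relative viewpoint.

step_arm([
  [-0.0325,0,-0.0014,0,100],
  [-0.0325,0,-0.0014,0,100],
  [-0.0325,0,-0.0014,0,100],
  [-0.0325,0,-0.0014,0,100],
  [-0.0325,0,-0.0014,0,100],
  [-0.0325,0,-0.0014,0,100],
  [-0.0325,0,-0.0014,0,100],
  [-0.0325,0,-0.0014,0,100],
  [0,0,0,0,100],
  [0,0,0,0,100],
])

```text
time: 6.25
tcp_pos: [0.6, -0.0702, 0.2061]
ee_rot: [-179.9, 0.1, 83.6]
wrist_force: [0.2, 0.9, -0.0]
opening: 0.0854
grip_force: 0.0
```

```bash
python3 - <<'E'
from h import *
T,im=snap("w3");print(T[:3,3].round(4))
E
```

```text
[ 0.6    -0.0702  0.2061]
```

step_arm([
  [-0.0032,-0.0231,0.0097,0,100],
  [-0.0032,-0.0231,0.0097,0,100],
  [-0.0032,-0.0231,0.0097,0,100],
  [-0.0032,-0.0231,0.0097,0,100],
  [-0.0032,-0.0231,0.0097,0,100],
  [-0.0032,-0.0231,0.0097,0,100],
  [0,0,0,0,100],
  [0,0,0,0,100],
])

```text
time: 6.97
tcp_pos: [0.4599, -0.0702, 0.1488]
ee_rot: [-179.9, -0.0, 83.9]
wrist_force: [0.6, 0.7, -0.3]
opening: 0.0853
grip_force: 0.0
```

```bash
python3 - <<'E'
from h import *
T,im=snap("w4");print(T[:3,3].round(4))
a=cv2.imread("pics/w3.png");T3=np.load("pics/w3.npy")
print("exp",wproj(T3,[.606,-.037,.07]),wproj(T3,[.606,-.037,.02]),wproj(T,[.466,-.041,.012]))
c=np.hstack([cv2.resize(i[100:300,180:380],None,fx=2,fy=2,interpolation=cv2.INTER_CUBIC) for i in(a,im)])
cv2.imwrite("pics/c34.png",c)
E
```

```text
[ 0.4599 -0.0702  0.1488]
exp [283.37864661 162.0751458 ] [283.10064425 153.51518993] [284.17316762 166.68990361]
```

View pics/c34.png

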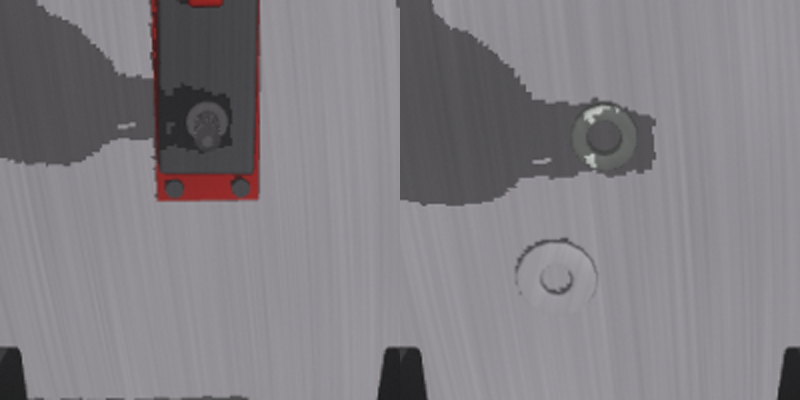

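Left: stud base at crop (208,124), top (206,141). Right: spacer bore at (604,136), washer bore (556,278).

```bash
python3 - <<'E'
from h import *
T3=np.load("pics/w3.npy");T4=np.load("pics/w4.npy");f=lambda x,y:(180+x/2,100+y/2)
print("base",wcast(T3,f(208,124),.02),"top",wcast(T3,f(206,141),.070))
S=wcast(T4,f(204,136),.012);print("spacer",S,"washer",wcast(T4,f(156,278),.005));delta(wpose(),[S[0],S[1],.012],84.3)
a=cv2.imread("pics/w3.png")[140:200,255:315];cv2.imwrite("pics/st.png",cv2.resize(cv2.convertScaleAbs(a,alpha=2),None,fx=8,fy=8,interpolation=cv2.INTER_CUBIC))
E
```

```text
base [ 0.6059392  -0.04585057  0.02      ] top [ 0.60484653 -0.04439717  0.07      ]
spacer [ 0.46399463 -0.04196281  0.012     ] washer [ 0.43374045 -0.10949221  0.005     ]
delta [ 0.0283 -0.0004  0.1372] yaw 83.94 turn -0.36
```

View pics/st.png

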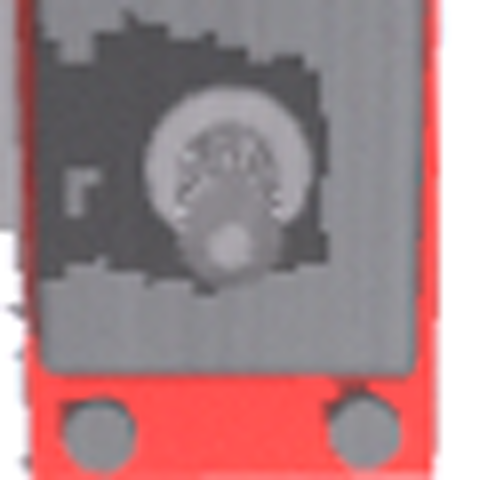

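step_arm([
  [0.007,0,0.02,0,60],
  [0.007,0,0.02,0,60],
  [0.007,0,0.02,0,60],
  [0.0073,-0.0004,0.02,0,60],
  [0,0,0.02,0,60],
  [0,0,0.02,0,60],
  [0,0,0.015,0,60],
  [0,0,0.005,0,60],
  [0,0,0,0,60],
])

```text
time: 7.77
tcp_pos: [0.4642, -0.0423, 0.0082]
ee_rot: [-179.9, -0.0, 83.9]
wrist_force: [-0.3, -0.3, 1.4]
opening: 0.0513
grip_force: 0.0
```

step_arm([
  [0,0,0.003,0,60],
  [0,0,0.002,0,60],
  [0,0,0,0,60],
])

```text
time: 8.02
tcp_pos: [0.4644, -0.0432, 0.0047]
ee_rot: [179.9, -0.0, 83.8]
wrist_force: [-0.0, -0.4, -0.4]
opening: 0.0512
grip_force: 0.0
```

step_arm([
  [0.001,0,0,0,60],
  [0,0,0,0,0],
  [0,0,0,0,0],
  [0,0,0,0,0],
  [0,0,0,0,0],
  [0,0,0,0,0],
], force=40)

```text
time: 8.52
tcp_pos: [0.4643, -0.0422, 0.005]
ee_rot: [179.9, -0.0, 83.8]
wrist_force: [-0.8, 0.9, 9.1]
opening: 0.0274
grip_force: 38.7
```

```bash
python3 - <<'E'
from h import *
T=wpose();delta(T,[.6055,-.0444,.1],84.3)
E
```

```text
delta [ 0.013   0.1408 -0.0948] yaw 83.82 turn -0.48
```

step_arm([
  [0,0,-0.01,0,0],
  [0,0,-0.025,0,0],
  [0,0,-0.03,0,0],
  [0,0,-0.03,0,0],
  [0.002,0.0235,0,0,0],
  [0.002,0.0235,0,0,0],
  [0.002,0.0235,0,0,0],
  [0.002,0.0235,0,0,0],
  [0.0025,0.0235,0,0,0],
  [0.0025,0.0233,0,0,0],
  [0,0,0,0,0],
  [0,0,0,0,0],
])

```text
time: 9.52
tcp_pos: [0.6056, -0.0444, 0.099]
ee_rot: [-180.0, -0.0, 83.8]
wrist_force: [-1.3, 0.1, -0.1]
opening: 0.0275
grip_force: 39.5
```

```bash
python3 - <<'E'
from h import *
T,im=snap("w5");print(T[:3,3].round(4));o=r.get_obs();print(o["opening"],o["grip_force"])
for X in([.6055,-.0444,.07],[.6055,-.0444,.1]):print(wproj(T,X))
s=r.get_image("scene")
c=np.hstack([cv2.resize(i,(400,400),interpolation=cv2.INTER_CUBIC) for i in(im[180:340,200:360],s[205:285,220:300])]);cv2.imwrite("pics/c5.png",c)
E
```

```text
[ 0.6056 -0.0444  0.099 ]
0.027265412500263136 39.51514748856425
[280.02946146 251.965512  ]
[279.90795328 277.9054829 ]
```

View pics/c5.png

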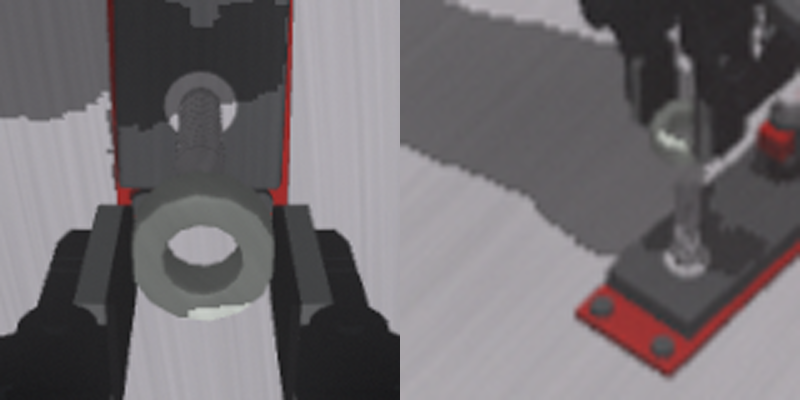

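Spacer held at the pad tips, bore centre about crop (203,245), i.e. px (281.2,278); stud below at px (280,222–250).

```bash
python3 - <<'E'
from h import *
T=np.load("pics/w5.npy");im=cv2.imread("pics/w5.png")
g=cv2.cvtColor(im,cv2.COLOR_BGR2HSV)
for z in(.099,.103,.106):
    print(z,wcast(T,(281.2,278),z).round(4),"outer edges L/R",wcast(T,(253.5,278),z).round(4)[0],wcast(T,(309,278),z).round(4)[0], "bore top/bot",wcast(T,(281.2,180+227/2.5),z)[1].round(4),wcast(T,(281.2,180+293/2.5),z)[1].round(4))
T4=np.load("pics/w4.npy");print(wproj(T4,[.4643,-.0422,.012]))
print(wproj(T,[.6056,-.0444,.106]),wproj(T,[.6056,-.0444,.094]))
E
```

```text
0.099 [ 0.6061 -0.0451  0.099 ] outer edges L/R 0.5921 0.6201 bore top/bot -0.0409 -0.0568
0.103 [ 0.6063 -0.0428  0.103 ] outer edges L/R 0.5928 0.6199 bore top/bot -0.0387 -0.0541
0.106 [ 0.6065 -0.041   0.106 ] outer edges L/R 0.5933 0.6198 bore top/bot -0.0371 -0.0521
[282.37557985 168.22953339]
[280.08427834 284.10118484] [280.12714497 272.05312606]
```

Bore's top rim centre (rows 227–293 of the crop) is where a centred spacer should be, so lowering.

step_arm([
  [0,0,0.01,0,0],
  [0,0,0.01,0,0],
  [0,0,0.006,0,0],
  [0,0,0.006,0,0],
  [0,0,0.006,0,0],
  [0,0,0,0,0],
])

```text
time: 10.12
tcp_pos: [0.6044, -0.0444, 0.0598]
ee_rot: [-179.9, 0.0, 83.8]
wrist_force: [-0.2, 0.3, -1.2]
opening: 0.0276
grip_force: 39.5
```

step_arm([
  [0,0,0.01,0,0],
  [0,0,0.01,0,0],
  [0,0,0.008,0,0],
  [0,0,0.003,0,0],
  [0,0,0.002,0,0],
  [0,0,0,0,0],
])

```text
time: 10.62
tcp_pos: [0.605, -0.0444, 0.0278]
ee_rot: [-180.0, 0.0, 83.8]
wrist_force: [-0.6, -0.3, -0.8]
opening: 0.0272
grip_force: 39.5
```

step_arm([
  [0,0,0.002,0,0],
  [0,0,0,0,0],
  [0,0,0,0,53],
  [0,0,0,0,53],
  [0,0,0,0,53],
])

```text
time: 11.03
tcp_pos: [0.6054, -0.0445, 0.0266]
ee_rot: [180.0, -0.0, 83.8]
wrist_force: [-0.4, -0.1, 0.4]
opening: 0.045
grip_force: 0.0
```

step_arm([
  [0,0,-0.01,0,53],
  [0,0,-0.025,0,53],
  [0,0,-0.04,0,53],
  [0,0,-0.04,0,100],
  [-0.015,0,-0.02,0,100],
  [-0.015,0,0,0,100],
  [0,0,0,0,100],
  [0,0,0,0,100],
])

```text
time: 11.7
tcp_pos: [0.6016, -0.0754, 0.1615]
ee_rot: [-180.0, 0.0, 83.7]
wrist_force: [0.5, 0.6, -0.2]
opening: 0.0854
grip_force: 0.0
```

```bash
python3 - <<'E'
from h import *
T,im=snap("w6");print(T[:3,3].round(4))
for z in(.02,.032,.07):print(wproj(T,[.6055,-.0444,z]))
u,v=wproj(T,[.6055,-.0444,.032]).astype(int)
c=cv2.resize(im[v-40:v+40,u-40:u+40],(480,480),interpolation=cv2.INTER_CUBIC);cv2.imwrite("pics/c6.png",c);print(u,v)
delta(T,[.4337-.0032,-.1095-.0298,.145])
E
```

```text
[ 0.6016 -0.0754  0.1615]
[281.01384037 163.82247595]
[281.02559963 166.35444507]
[281.07028578 176.01400057]
281 166
delta [-0.0823 -0.163   0.0165] yaw 83.71 turn None
```

View pics/c6.png

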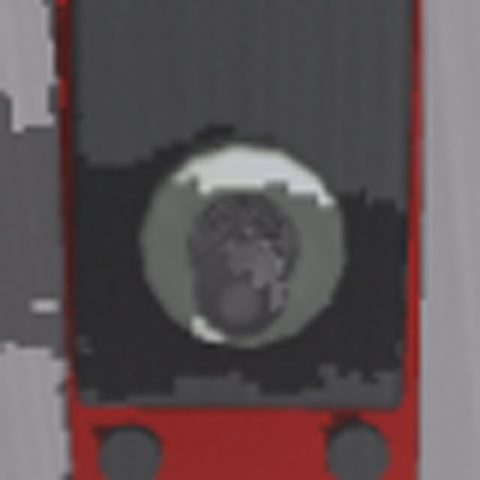

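Spacer is home and centred round the stud (crop (243,245)). Now washer 1.

step_arm([
  [-0.0065,-0.0204,0,0,60],
  [-0.0065,-0.0204,0,0,60],
  [-0.0065,-0.0204,0,0,60],
  [-0.0065,-0.0204,0,0,60],
  [-0.0065,-0.0204,0.01,0,60],
  [-0.0065,-0.0204,0.02,0,60],
  [-0.0065,-0.0204,0.03,0,60],
  [-0.0068,-0.0204,0.03,0,60],
  [0,0,0.03,0,60],
  [0,0,0.02,0,60],
  [0,0,0,0,60],
  [0,0,0,0,60],
])

```text
time: 12.75
tcp_pos: [0.4333, -0.1075, 0.0204]
ee_rot: [-179.8, -0.0, 83.9]
wrist_force: [0.3, 0.4, 0.3]
opening: 0.0514
grip_force: 0.0
```

```bash
python3 - <<'E'
from h import *
delta(wpose(),[.4337,-.1095,.002])
E
```

```text
delta [-0.0019  0.0006  0.0184] yaw 83.92 turn None
```

step_arm([
  [-0.002,0.0006,0.008,0,60],
  [0,0,0.006,0,60],
  [0,0,0.004,0,60],
  [0,0,0,0,60],
])

```text
time: 13.08
tcp_pos: [0.4346, -0.1108, 0.0031]
ee_rot: [180.0, -0.0, 83.8]
wrist_force: [0.7, 0.5, -0.6]
opening: 0.0512
grip_force: 0.0
```

step_arm([
  [0,0,0.001,0,60],
  [0,0,0.001,0,60],
  [0,0,0,0,60],
])

```text
time: 13.33
tcp_pos: [0.4346, -0.1108, 0.0014]
ee_rot: [180.0, -0.0, 83.8]
wrist_force: [0.1, 0.5, -0.2]
opening: 0.0511
grip_force: 0.0
```

step_arm([
  [0.0012,0,0.0005,0,60],
  [0,0,0,0,30],
  [0,0,0,0,30],
  [0,0,0,0,0],
  [0,0,0,0,0],
  [0,0,0,0,0],
], force=40)

```text
time: 13.83
tcp_pos: [0.4348, -0.1094, 0.0014]
ee_rot: [180.0, 0.0, 83.8]
wrist_force: [-2.3, 1.1, 11.6]
opening: 0.0362
grip_force: 38.7
```

```bash
python3 - <<'E'
from h import *
delta(wpose(),[.6055,-.0444,.1])
E
```

```text
delta [ 0.0829  0.1628 -0.0985] yaw 83.84 turn None
```

step_arm([
  [0,0,-0.01,0,0],
  [0,0,-0.02,0,0],
  [0,0,-0.03,0,0],
  [0,0,-0.0385,0,0],
  [0.0105,0.0205,0,0,0],
  [0.0105,0.0205,0,0,0],
  [0.0105,0.0205,0,0,0],
  [0.0105,0.0205,0,0,0],
  [0.0105,0.0205,0,0,0],
  [0.0105,0.0205,0,0,0],
  [0.0105,0.0205,0,0,0],
  [0.0095,0.0195,0,0,0],
])

```text
time: 14.83
tcp_pos: [0.6065, -0.0439, 0.0992]
ee_rot: [-180.0, -0.0, 83.8]
wrist_force: [0.1, 0.2, -0.9]
opening: 0.036
grip_force: 40.1
```

step_arm([
  [0,0,0,0,0],
  [0,0,0,0,0],
])

```text
time: 15.0
tcp_pos: [0.6059, -0.0438, 0.0989]
ee_rot: [-180.0, -0.0, 83.9]
wrist_force: [-0.1, 0.5, 0.1]
opening: 0.0359
grip_force: 40.1
```

```bash
python3 - <<'E'
from h import *
T,im=snap("w7");print(T[:3,3].round(4));o=r.get_obs();print(o["opening"],o["grip_force"])
delta(T,[.6055,-.0444,.1])
X=T[:3,3]+[0,0,.005];print("exp bore",wproj(T,X))
g=cv2.cvtColor(im[230:330,230:335],cv2.COLOR_BGR2GRAY)
u,v=np.round(wproj(T,X)).astype(int)
print("col",cv2.cvtColor(im,cv2.COLOR_BGR2GRAY)[v-45:v+30,u].tolist());print("row",cv2.cvtColor(im,cv2.COLOR_BGR2GRAY)[v,u-45:u+45].tolist())
E
```

```text
[ 0.6059 -0.0438  0.0989]
0.03579344112395112 40.08198067545891
delta [-0.0006 -0.0004 -0.0011] yaw 83.88 turn None
exp bore [280.16996388 281.89279263]
col [79, 78, 73, 79, 78, 79, 76, 73, 80, 86, 100, 106, 103, 100, 100, 100, 100, 100, 99, 98, 99, 97, 97, 97, 96, 97, 97, 96, 96, 97, 91, 82, 134, 167, 171, 171, 171, 172, 171, 171, 171, 170, 171, 169, 170, 170, 169, 169, 169, 169, 169, 169, 169, 130, 80, 77, 80, 83, 116, 180, 176, 173, 172, 171, 171, 170, 170, 170, 170, 170, 169, 170, 170, 170, 167]
row [49, 37, 37, 37, 35, 36, 36, 35, 37, 36, 88, 98, 99, 99, 99, 99, 98, 98, 98, 98, 98, 97, 98, 98, 97, 98, 101, 100, 99, 95, 84, 88, 141, 172, 172, 172, 172, 172, 170, 169, 167, 169, 170, 169, 168, 170, 171, 169, 168, 167, 167, 167, 168, 167, 165, 165, 168, 169, 170, 160, 92, 82, 96, 96, 96, 98, 99, 99, 100, 101, 100, 99, 99, 99, 99, 99, 97, 97, 97, 97, 97, 91, 64, 37, 37, 36, 36, 37, 37, 38]
```

step_arm([
  [-0.0006,-0.0008,0.01,0,0],
  [0,0,0.01,0,0],
  [0,0,0.007,0,0],
  [0,0,0.006,0,0],
  [0,0,0.006,0,0],
  [0,0,0,0,0],
])

```text
time: 15.55
tcp_pos: [0.6043, -0.0448, 0.0589]
ee_rot: [-179.9, -0.0, 83.8]
wrist_force: [0.9, 1.6, -1.7]
opening: 0.0361
grip_force: 40.1
```

step_arm([
  [0,0,0.01,0,0],
  [0,0,0.007,0,0],
  [0,0,0.004,0,0],
  [0,0,0.002,0,0],
  [0,0,0,0,0],
])

```text
time: 15.97
tcp_pos: [0.6045, -0.0449, 0.0366]
ee_rot: [-179.9, -0.0, 83.8]
wrist_force: [1.1, 2.6, -2.2]
opening: 0.0357
grip_force: 40.1
```

step_arm([
  [0,0,0.0015,0,0],
  [0,0,0.001,0,0],
  [0,0,0,0,0],
  [0,0,0,0,62],
  [0,0,0,0,62],
  [0,0,0,0,62],
])

```text
time: 16.47
tcp_pos: [0.6048, -0.0457, 0.0349]
ee_rot: [180.0, 0.0, 83.8]
wrist_force: [1.4, 0.2, 0.5]
opening: 0.0528
grip_force: 0.0
```

step_arm([
  [0,0,-0.01,0,62],
  [0,0,-0.025,0,62],
  [0,0,-0.04,0,62],
  [0,0,-0.04,0,100],
  [-0.015,0,-0.01,0,100],
  [-0.015,0,0,0,100],
  [0,0,0,0,100],
  [0,0,0,0,100],
])

```text
time: 17.13
tcp_pos: [0.6008, -0.0765, 0.1595]
ee_rot: [-179.9, 0.0, 83.7]
wrist_force: [-0.3, 0.5, 0.1]
opening: 0.0854
grip_force: 0.0
```

```bash
python3 - <<'E'
from h import *
T,im=snap("w8");print(T[:3,3].round(4))
g=cv2.cvtColor(im,cv2.COLOR_BGR2GRAY)
for z in(.037,.07):print(wproj(T,[.6055,-.0444,z]))
u,v=np.round(wproj(T,[.6055,-.0444,.037])).astype(int)
for du in(-13,0,13): print(g[v-35:v+36,u+du].tolist())
print(g[v,u-35:u+36].tolist())
B=[.4644,.2085];t=T[:2,0];print("bush view");delta(T,[B[0]-.03*t[0],B[1]-.03*t[1],.15])
E
```

```text
[ 0.6008 -0.0765  0.1595]
[281.86941862 166.42670275]
[281.98517165 174.91806778]
[69, 69, 69, 69, 69, 69, 68, 68, 68, 68, 67, 44, 42, 44, 44, 44, 51, 96, 139, 153, 157, 159, 159, 158, 160, 160, 135, 121, 97, 87, 87, 85, 85, 86, 87, 85, 88, 87, 88, 87, 88, 88, 89, 88, 88, 88, 87, 89, 88, 88, 88, 88, 88, 87, 87, 82, 65, 46, 46, 53, 69, 64, 60, 70, 71, 70, 71, 69, 68, 68, 70]
[68, 67, 68, 67, 68, 69, 67, 68, 69, 68, 43, 43, 43, 57, 111, 159, 166, 169, 167, 166, 165, 165, 164, 165, 164, 162, 161, 152, 97, 84, 74, 81, 81, 87, 83, 87, 88, 90, 93, 77, 75, 135, 145, 87, 86, 85, 81, 74, 63, 65, 77, 87, 86, 85, 86, 86, 86, 86, 84, 79, 56, 65, 64, 71, 71, 71, 71, 72, 72, 72, 73]
[73, 71, 71, 70, 71, 71, 70, 71, 70, 69, 71, 71, 71, 70, 71, 71, 71, 80, 115, 154, 173, 177, 176, 175, 173, 171, 169, 168, 167, 166, 108, 86, 86, 86, 88, 87, 89, 88, 87, 89, 89, 88, 88, 89, 87, 87, 89, 88, 87, 88, 86, 86, 86, 85, 82, 65, 49, 47, 53, 72, 72, 68, 65, 74, 73, 69, 62, 73, 73, 73, 74]
[87, 86, 84, 85, 74, 53, 42, 41, 43, 45, 45, 64, 82, 86, 86, 88, 87, 87, 86, 86, 87, 86, 85, 88, 86, 83, 70, 63, 69, 66, 84, 87, 92, 88, 87, 87, 94, 93, 92, 98, 74, 66, 80, 72, 81, 85, 84, 87, 87, 89, 89, 87, 88, 87, 84, 87, 86, 85, 57, 48, 48, 46, 44, 71, 72, 117, 148, 147, 147, 147, 147]
bush view
delta [ 0.2383 -0.167   0.0095] yaw 83.68 turn None
```

Washer 1 is down, level and centred. On to washer 2.

step_arm([
  [0.0265,-0.0172,0.001,0,100],
  [0.0265,-0.0172,0.001,0,100],
  [0.0265,-0.0172,0.001,0,100],
  [0.0265,-0.0172,0.001,0,100],
  [0.0265,-0.0172,0.001,0,100],
  [0.0265,-0.0172,0.001,0,100],
  [0.0265,-0.0172,0.001,0,100],
  [0.0265,-0.0172,0.001,0,100],
  [0.0265,-0.0172,0.001,0,100],
  [0.0265,-0.0172,0.001,0,100],
  [0.0265,-0.0172,0.001,0,100],
  [0.0265,-0.0172,0.001,0,100],
])

```text
time: 18.18
tcp_pos: [0.4287, 0.2651, 0.1469]
ee_rot: [-179.9, 0.0, 83.9]
wrist_force: [1.0, 0.1, 0.0]
opening: 0.0851
grip_force: 0.0
```

step_arm([
  [0,0,0,0,100],
  [0,0,0,0,100],
])

```text
time: 18.35
tcp_pos: [0.4287, 0.2657, 0.1471]
ee_rot: [-179.9, 0.0, 84.1]
wrist_force: [0.8, -0.6, 0.2]
opening: 0.085
grip_force: 0.0
```

```bash
python3 - <<'E'
from h import *
T,im=snap("w9");print(T[:3,3].round(4))
print("exp wash",wproj(T,[.4347,.2918,.005]),"bush",wproj(T,[.4648,.2089,.014]))
cv2.imwrite("pics/c9.png",im)
E
```

```text
[0.4287 0.2657 0.1471]
exp wash [284.44266073 168.84545184] bush [324.73664283 253.87244042]
```

View pics/c9.png

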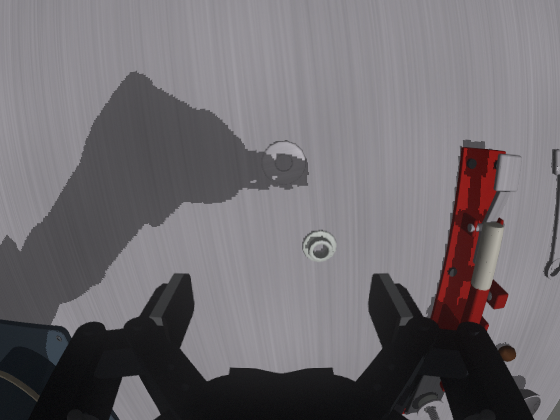

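Washer 2 at about (284,163), bushing flange at (319,246) with neck up at (321,250).

```bash
python3 - <<'E'
from h import *
T=np.load("pics/w9.npy");im=cv2.imread("pics/w9.png");g=cv2.cvtColor(im,cv2.COLOR_BGR2GRAY)
for x0,y0,R in((284,163,22),(319,246,17)):
    c=cv2.resize(g[y0-35:y0+35,x0-35:x0+35],None,fx=6,fy=6,interpolation=cv2.INTER_CUBIC)
    H=cv2.HoughCircles(c,cv2.HOUGH_GRADIENT,1.5,20,param1=60,param2=18,minRadius=int(5*6),maxRadius=25*6)
    if H is not None:
        for h in H[0][:4]: print(x0-35+h[0]/6-.42,y0-35+h[1]/6-.42,h[2]/6)
print(g[130:195,284].tolist());print(g[150,255:315].tolist())
W=wcast(T,(284.3,163),.005);print("W",W);print("bush",wcast(T,(319,246.5),.004),wcast(T,(321,250),.014));delta(wpose(),[W[0],W[1],.03])
E
```

```text
282.455 166.205 24.85
284.705 161.705 21.0
285.705 164.955 24.299997
281.455 160.455 20.050001
319.955 248.455 17.375
316.205 244.705 14.875
317.455 251.455 15.75
320.955 244.455 13.375
[140, 142, 141, 141, 140, 141, 141, 141, 141, 141, 119, 102, 154, 164, 166, 166, 163, 163, 162, 161, 159, 160, 161, 123, 79, 81, 82, 82, 82, 82, 82, 82, 82, 83, 81, 82, 82, 82, 82, 82, 70, 75, 88, 85, 88, 87, 87, 86, 85, 84, 83, 84, 82, 81, 79, 83, 83, 87, 102, 113, 141, 141, 142, 140, 140]
[111, 112, 142, 141, 142, 142, 142, 139, 139, 131, 106, 114, 140, 150, 153, 155, 154, 156, 156, 157, 158, 158, 160, 160, 159, 160, 160, 160, 159, 159, 159, 160, 162, 164, 166, 166, 167, 169, 171, 171, 173, 174, 175, 176, 174, 165, 138, 106, 136, 137, 136, 137, 138, 135, 135, 138, 139, 140, 142, 145]
W [0.43510209 0.29708482 0.005     ]
bush [0.46057429 0.21247988 0.004     ] [0.46145793 0.21338028 0.014     ]
delta [0.0337 0.0022 0.1171] yaw 83.97 turn None
```

step_arm([
  [0.0115,0.0006,0.02,0,60],
  [0.0115,0.0006,0.025,0,60],
  [0.0115,0.0006,0.03,0,60],
  [0,0,0.03,0,60],
  [0,0,0.02,0,60],
  [0,0,0,0,60],
  [0,0,0,0,60],
])

```text
time: 18.98
tcp_pos: [0.4359, 0.296, 0.022]
ee_rot: [-179.9, 0.1, 83.8]
wrist_force: [-0.6, 0.0, 0.7]
opening: 0.0516
grip_force: 0.0
```

```bash
python3 - <<'E'
from h import *
delta(wpose(),[.4348,.2978,.001])
E
```

```text
delta [ 0.0017 -0.0012  0.021 ] yaw 83.75 turn None
```

step_arm([
  [0.0015,-0.001,0.01,0,60],
  [0,0,0.006,0,60],
  [0,0,0.003,0,60],
  [0,0,0,0,60],
  [0,0,0,0,60],
])

```text
time: 19.4
tcp_pos: [0.4354, 0.2991, 0.0041]
ee_rot: [180.0, -0.0, 83.8]
wrist_force: [-0.1, 0.1, 0.1]
opening: 0.051
grip_force: 0.0
```

```bash
python3 - <<'E'
from h import *
delta(wpose(),[.4348,.2978,.001])
E
```

```text
delta [-0.0014 -0.0004  0.0031] yaw 83.82 turn None
```

step_arm([
  [-0.0013,0,0.0015,0,60],
  [0,0,0.0015,0,60],
  [0,0,0,0,30],
  [0,0,0,0,30],
  [0,0,0,0,0],
  [0,0,0,0,0],
  [0,0,0,0,0],
], force=40)

```text
time: 19.98
tcp_pos: [0.4352, 0.2977, 0.0012]
ee_rot: [180.0, 0.0, 83.8]
wrist_force: [-0.5, -0.8, 5.3]
opening: 0.0364
grip_force: 39.4
```

```bash
python3 - <<'E'
from h import *
delta(wpose(),[.6055,-.0444,.1])
E
```

```text
delta [-0.3218  0.2062 -0.0987] yaw 83.82 turn None
```

step_arm([
  [0,0,-0.01,0,0],
  [0,0,-0.02,0,0],
  [0,0,-0.03,0,0],
  [0,0,-0.035,0,0],
  [-0.01,0.0065,-0.005,0,0],
  [-0.02,0.013,0,0,0],
  [-0.03,0.019,0,0,0],
  [-0.03,0.019,0,0,0],
  [-0.03,0.019,0,0,0],
  [-0.03,0.019,0,0,0],
  [-0.03,0.019,0,0,0],
  [-0.03,0.019,0,0,0],
])

```text
time: 20.98
tcp_pos: [0.5457, 0.073, 0.1016]
ee_rot: [180.0, -0.0, 83.8]
wrist_force: [-0.1, 0.7, 0.4]
opening: 0.0366
grip_force: 40.1
```

step_arm([
  [-0.03,0.019,0,0,0],
  [-0.03,0.019,0,0,0],
  [-0.025,0.017,0,0,0],
  [-0.015,0.01,0,0,0],
  [-0.0115,0.0065,0,0,0],
  [0,0,0,0,0],
  [0,0,0,0,0],
  [0,0,0,0,0],
])

```text
time: 21.65
tcp_pos: [0.6037, -0.0419, 0.101]
ee_rot: [-180.0, -0.1, 83.9]
wrist_force: [-0.4, 0.8, -0.4]
opening: 0.0364
grip_force: 40.1
```

```bash
cat >> h.py <<'E'
def heldbore(T,im,off):
    g=cv2.cvtColor(im,cv2.COLOR_BGR2GRAY);X=T[:3,3]+[0,0,off];p=wproj(T,X);u,v=np.round(p).astype(int)
    print("exp",p.round(1),"uv",u,v);print("col from",v-40,g[v-40:v+30,u].tolist());print("row from",u-40,g[v,u-40:u+40].tolist())
E
python3 - <<'E'
from h import *
T,im=snap("w10");print(T[:3,3].round(4),r.get_obs()["opening"])
delta(T,[.6055,-.0444,.1]);heldbore(T,im,.005)
E
```

```text
[ 0.6037 -0.0419  0.101 ] 0.03654568450927945
delta [-0.0023  0.002   0.001 ] yaw 83.94 turn None
exp [280.2 281.9] uv 280 282
col from 242 [74, 75, 78, 90, 106, 104, 100, 98, 99, 99, 100, 98, 98, 98, 97, 97, 96, 96, 97, 95, 97, 99, 100, 98, 88, 80, 77, 90, 162, 169, 168, 169, 168, 168, 168, 168, 169, 169, 169, 169, 169, 168, 169, 170, 170, 170, 170, 133, 83, 77, 79, 85, 103, 101, 98, 119, 171, 173, 174, 172, 171, 171, 172, 169, 166, 165, 166, 166, 167, 167]
row from 240 [35, 36, 36, 36, 51, 97, 97, 96, 97, 98, 96, 97, 97, 97, 98, 97, 98, 97, 98, 98, 98, 98, 98, 98, 95, 85, 90, 129, 162, 168, 168, 171, 171, 170, 171, 171, 169, 169, 167, 169, 169, 168, 168, 170, 171, 168, 167, 168, 166, 167, 166, 167, 164, 165, 127, 78, 79, 98, 98, 98, 99, 98, 98, 99, 99, 99, 99, 99, 99, 98, 98, 99, 100, 98, 99, 99, 98, 79, 43, 37]
```

step_arm([
  [-0.0027,0.0019,0.005,0,0],
  [0,0,0.006,0,0],
  [0,0,0.008,0,0],
  [0,0,0.007,0,0],
  [0,0,0.006,0,0],
  [0,0,0.006,0,0],
  [0,0,0,0,0],
])

```text
time: 22.28
tcp_pos: [0.6051, -0.0459, 0.0612]
ee_rot: [-179.9, -0.0, 83.9]
wrist_force: [-0.9, 2.9, -2.0]
opening: 0.0364
grip_force: 40.2
```

step_arm([
  [0,0,0.008,0,0],
  [0,0,0.007,0,0],
  [0,0,0.004,0,0],
  [0,0,0.002,0,0],
  [0,0,0,0,0],
])

```text
time: 22.7
tcp_pos: [0.6057, -0.046, 0.041]
ee_rot: [-180.0, -0.0, 83.9]
wrist_force: [-0.3, 5.0, -2.7]
opening: 0.0366
grip_force: 40.2
```

step_arm([
  [0.001,0,0.001,0,0],
  [0,0,0.001,0,0],
  [0,0,0,0,0],
  [0,0,0,0,62],
  [0,0,0,0,62],
  [0,0,0,0,62],
])

```text
time: 23.2
tcp_pos: [0.6064, -0.0466, 0.0399]
ee_rot: [180.0, 0.0, 83.8]
wrist_force: [1.5, -0.3, 0.8]
opening: 0.0527
grip_force: 0.0
```

step_arm([
  [0,0,-0.01,0,62],
  [0,0,-0.025,0,62],
  [0,0,-0.04,0,62],
  [0,0,-0.04,0,100],
  [-0.015,0,-0.01,0,100],
  [-0.015,0,0,0,100],
  [0,0,0,0,100],
  [0,0,0,0,100],
])

```text
time: 23.87
tcp_pos: [0.6022, -0.0772, 0.1645]
ee_rot: [-180.0, 0.0, 83.7]
wrist_force: [-0.7, -0.1, 0.4]
opening: 0.0855
grip_force: 0.0
```

```bash
python3 - <<'E'
from h import *
T,im=snap("w11");print(T[:3,3].round(4))
g=cv2.cvtColor(im,cv2.COLOR_BGR2GRAY)
u,v=np.round(wproj(T,[.6055,-.0444,.042])).astype(int);print(u,v,wproj(T,[.6055,-.0444,.042]))
print(g[v-35:v+36,u].tolist())
for dv in(-12,0,12):print(g[v+dv,u-35:u+36].tolist())
B=[.4610,.2129];t=T[:2,0];print("bush view");delta(T,[B[0]-.03*t[0],B[1]-.03*t[1],.15])
E
```

```text
[ 0.6022 -0.0772  0.1645]
280 166 [280.15048183 165.79541993]
[69, 68, 68, 68, 69, 69, 68, 68, 68, 44, 44, 45, 56, 104, 155, 164, 167, 167, 168, 165, 164, 164, 164, 161, 164, 165, 156, 97, 77, 65, 69, 75, 77, 86, 87, 89, 91, 92, 97, 133, 147, 86, 87, 84, 83, 73, 61, 63, 77, 87, 94, 114, 113, 111, 110, 119, 142, 87, 82, 66, 62, 71, 73, 71, 71, 72, 71, 72, 73, 74, 73]
[86, 85, 84, 84, 82, 69, 43, 43, 42, 43, 44, 44, 44, 45, 45, 58, 82, 112, 139, 152, 156, 157, 158, 158, 159, 159, 160, 161, 162, 163, 163, 162, 162, 162, 163, 161, 162, 163, 164, 165, 168, 169, 169, 170, 170, 171, 172, 174, 176, 177, 180, 183, 185, 184, 171, 127, 78, 72, 73, 75, 75, 74, 64, 57, 76, 103, 146, 146, 145, 146, 149]
[84, 86, 86, 85, 84, 75, 53, 42, 41, 44, 44, 47, 61, 81, 87, 88, 88, 86, 87, 87, 87, 87, 86, 86, 86, 84, 77, 67, 70, 77, 83, 86, 86, 87, 88, 89, 91, 95, 98, 99, 98, 85, 75, 71, 74, 75, 85, 89, 89, 89, 87, 87, 87, 87, 87, 87, 87, 88, 87, 75, 50, 46, 44, 72, 70, 116, 148, 148, 146, 145, 146]
[85, 85, 85, 86, 85, 83, 67, 43, 41, 44, 46, 45, 45, 45, 45, 52, 74, 84, 84, 86, 86, 85, 86, 86, 86, 87, 87, 88, 87, 85, 86, 75, 72, 67, 64, 63, 64, 65, 73, 84, 88, 87, 88, 89, 88, 88, 88, 87, 88, 88, 87, 86, 87, 86, 87, 86, 79, 54, 48, 48, 48, 47, 47, 72, 71, 144, 148, 146, 148, 147, 147]
bush view
delta [ 0.2428 -0.1722  0.0145] yaw 83.68 turn None
```

Both washers seated. Now the bushing.

step_arm([
  [0.02,-0.014,0.001,0,100],
  [0.028,-0.02,0.001,0,100],
  [0.028,-0.02,0.001,0,100],
  [0.028,-0.02,0.001,0,100],
  [0.028,-0.02,0.001,0,100],
  [0.028,-0.02,0.001,0,100],
  [0.028,-0.02,0.002,0,100],
  [0.028,-0.02,0.002,0,100],
  [0.0265,-0.0182,0.004,0,100],
  [0,0,0,0,100],
  [0,0,0,0,100],
  [0,0,0,0,100],
])

```text
time: 24.92
tcp_pos: [0.4574, 0.184, 0.1502]
ee_rot: [-179.9, 0.0, 83.9]
wrist_force: [-0.2, 0.3, -0.8]
opening: 0.0855
grip_force: 0.0
```

```bash
python3 - <<'E'
from h import *
T,im=snap("w12");print(T[:3,3].round(4))
g=cv2.cvtColor(im,cv2.COLOR_BGR2GRAY)
p=wproj(T,[.461,.2129,.004]);u,v=np.round(p).astype(int);print(p)
cv2.imwrite("pics/c12.png",cv2.resize(im[v-35:v+35,u-35:u+35],(560,560),interpolation=cv2.INTER_CUBIC));print(u-35,v-35)
E
```

```text
[0.4574 0.184  0.1502]
[281.19568554 165.08381385]
246 130
```

View pics/c12.png

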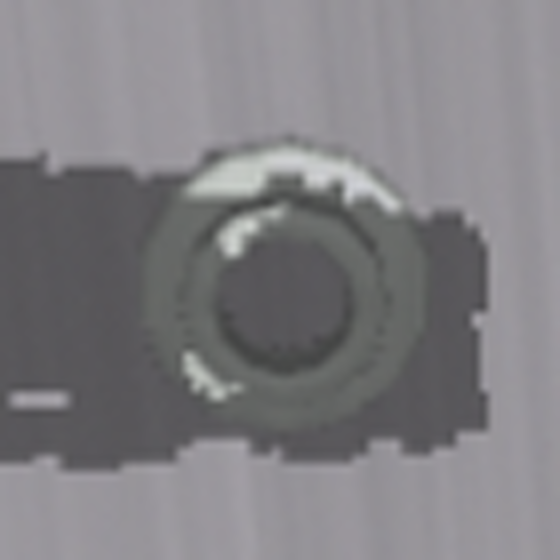

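Flange centre crop (286,284), upright neck and bore at (286,291): bushing at (.461,.213) confirmed.

step_arm([
  [0.008,0,0.02,0,60],
  [0.0105,0,0.025,0,60],
  [0.0105,0,0.03,0,60],
  [0,0,0.03,0,60],
  [0,0,0.02,0,60],
  [0,0,0,0,60],
  [0,0,0,0,60],
])

```text
time: 25.55
tcp_pos: [0.4607, 0.2116, 0.0252]
ee_rot: [-179.9, 0.1, 83.7]
wrist_force: [-0.2, -0.1, -0.2]
opening: 0.0514
grip_force: 0.0
```

```bash
python3 - <<'E'
from h import *
delta(wpose(),[.461,.213,.0065])
E
```

```text
delta [0.0014 0.0002 0.0187] yaw 83.74 turn None
```

step_arm([
  [0.0005,0,0.01,0,60],
  [0,0,0.0055,0,60],
  [0,0,0,0,60],
  [0,0,0,0,60],
])

```text
time: 25.88
tcp_pos: [0.4611, 0.2133, 0.0107]
ee_rot: [180.0, -0.0, 83.8]
wrist_force: [0.5, -0.8, -0.1]
opening: 0.0514
grip_force: 0.0
```

```bash
python3 - <<'E'
from h import *
delta(wpose(),[.461,.213,.0065])
E
```

```text
delta [-0.0003 -0.0001  0.0042] yaw 83.8 turn None
```

step_arm([
  [-0.0003,0,0.0015,0,60],
  [0,0,0.0015,0,60],
  [0,0,0,0,30],
  [0,0,0,0,30],
  [0,0,0,0,0],
  [0,0,0,0,0],
  [0,0,0,0,0],
])

```text
time: 26.47
tcp_pos: [0.4609, 0.2131, 0.0076]
ee_rot: [180.0, -0.0, 83.8]
wrist_force: [-1.5, -0.7, 5.8]
opening: 0.0204
grip_force: 39.1
```

```bash
python3 - <<'E'
from h import *
delta(wpose(),[.6055,-.0444,.11])
E
```

```text
delta [-0.2404  0.1715 -0.1024] yaw 83.82 turn None
```

step_arm([
  [0,0,-0.01,0,0],
  [0,0,-0.02,0,0],
  [0,0,-0.03,0,0],
  [0,0,-0.035,0,0],
  [-0.01,0.007,-0.0075,0,0],
  [-0.02,0.0145,0,0,0],
  [-0.03,0.0215,0,0,0],
  [-0.03,0.0215,0,0,0],
  [-0.03,0.0215,0,0,0],
  [-0.03,0.0215,0,0,0],
  [-0.03,0.0215,0,0,0],
  [-0.03,0.0215,0,0,0],
])

```text
time: 27.47
tcp_pos: [0.5883, -0.0138, 0.1105]
ee_rot: [180.0, -0.0, 83.8]
wrist_force: [1.1, 1.3, -0.9]
opening: 0.0199
grip_force: 39.3
```

step_arm([
  [-0.018,0.0125,0,0,0],
  [-0.0124,0.008,0,0,0],
  [0,0,0,0,0],
  [0,0,0,0,0],
  [0,0,0,0,0],
])

```text
time: 27.88
tcp_pos: [0.6043, -0.0423, 0.11]
ee_rot: [-180.0, -0.1, 83.9]
wrist_force: [0.2, 0.1, -0.9]
opening: 0.0202
grip_force: 39.3
```

```bash
python3 - <<'E'
from h import *
T,im=snap("w13");print(T[:3,3].round(4),r.get_obs()["opening"])
delta(T,[.6055,-.0448,.11]);heldbore(T,im,.0065)
E
```

```text
[ 0.6043 -0.0423  0.11  ] 0.019767585723430504
delta [-0.0024  0.0014  0.    ] yaw 83.94 turn None
exp [280.2 283.5] uv 280 283
col from 243 [80, 88, 100, 118, 116, 112, 111, 111, 110, 110, 110, 110, 101, 85, 77, 78, 78, 77, 78, 77, 79, 94, 112, 114, 113, 111, 110, 107, 157, 166, 166, 167, 166, 166, 167, 166, 167, 167, 166, 166, 165, 129, 79, 87, 83, 76, 75, 77, 76, 76, 77, 77, 75, 76, 88, 109, 109, 107, 105, 159, 171, 165, 165, 166, 166, 166, 165, 166, 166, 165]
row from 240 [40, 40, 64, 67, 68, 67, 66, 66, 67, 68, 66, 67, 65, 60, 37, 36, 34, 36, 34, 34, 72, 106, 107, 106, 103, 88, 71, 71, 70, 73, 79, 82, 81, 86, 111, 121, 132, 141, 145, 154, 165, 159, 150, 149, 144, 138, 120, 105, 81, 83, 82, 83, 77, 73, 71, 72, 87, 105, 106, 106, 105, 102, 34, 34, 35, 35, 35, 35, 46, 66, 66, 66, 66, 66, 66, 65, 66, 65, 67, 65]
```

step_arm([
  [-0.0018,0.0012,0.007,0,0],
  [0,0,0.008,0,0],
  [0,0,0.007,0,0],
  [0,0,0.006,0,0],
  [0,0,0.006,0,0],
  [0,0,0.006,0,0],
  [0,0,0,0,0],
])

```text
time: 28.52
tcp_pos: [0.6054, -0.0454, 0.0684]
ee_rot: [-179.9, -0.1, 83.9]
wrist_force: [-0.4, 1.9, -1.6]
opening: 0.02
grip_force: 39.2
```

step_arm([
  [0,0,0.006,0,0],
  [0,0,0.005,0,0],
  [0,0,0.004,0,0],
  [0,0,0.002,0,0],
  [0,0,0,0,0],
])

```text
time: 28.93
tcp_pos: [0.6057, -0.0454, 0.0522]
ee_rot: [-180.0, -0.1, 83.9]
wrist_force: [-1.6, 4.2, -2.6]
opening: 0.0196
grip_force: 39.2
```

step_arm([
  [0.0008,0,0.0015,0,0],
  [0,0,0.0015,0,0],
  [0,0,0.001,0,0],
  [0,0,0,0,0],
  [0,0,0,0,50],
  [0,0,0,0,50],
  [0,0,0,0,50],
])

```text
time: 29.52
tcp_pos: [0.6064, -0.0464, 0.0487]
ee_rot: [180.0, 0.0, 83.8]
wrist_force: [-0.3, 0.2, -0.2]
opening: 0.0431
grip_force: 0.0
```

step_arm([
  [0,0,-0.01,0,50],
  [0,0,-0.025,0,50],
  [0,0,-0.04,0,50],
  [0,0,-0.04,0,100],
  [-0.015,0,-0.01,0,100],
  [-0.015,0,0,0,100],
  [0,0,0,0,100],
  [0,0,0,0,100],
])

```text
time: 30.18
tcp_pos: [0.6022, -0.0769, 0.1733]
ee_rot: [-179.9, 0.0, 83.7]
wrist_force: [-1.0, 0.2, -1.0]
opening: 0.0854
grip_force: 0.0
```

```bash
python3 - <<'E'
from h import *
T,im=snap("w14");print(T[:3,3].round(4))
p=wproj(T,[.6055,-.0444,.056]);u,v=np.round(p).astype(int);print(p)
a=cv2.resize(im[v-40:v+40,u-40:u+40],(400,400),interpolation=cv2.INTER_CUBIC)
b=cv2.resize(cv2.imread("pics/w9.png")[130:230,450:550],(400,400),interpolation=cv2.INTER_CUBIC)
cv2.imwrite("pics/c14.png",np.hstack([a,b]))
T9=np.load("pics/w9.npy");print("tab",wcast(T9,(508,173),.05),wproj(T9,[.6376,.285,.05]))
E
```

```text
[ 0.6022 -0.0769  0.1733]
[280.19230267 167.32288346]
tab [0.63527311 0.28309448 0.05      ] [510.00127135 170.81395674]
```

View pics/c14.png

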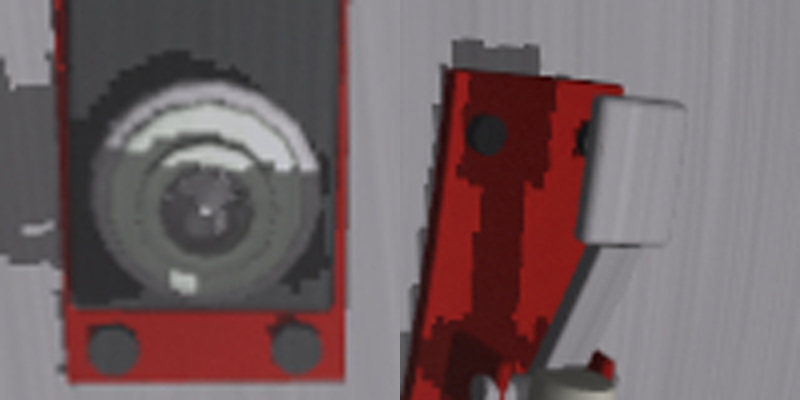

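Bushing is seated flange down, bore round the stud; release tab centre is at px (508,172.5). All viewing done; going to press the lever.

step_arm([
  [0.02,0,0,0,0],
  [0.032,-0.0005,0,0,0],
  [0.035,-0.0005,0,0,0],
  [0.035,-0.0005,0,0,0],
  [0.035,-0.0005,0,0,0],
  [0.035,-0.0005,0,0,0],
  [0.035,-0.0005,0,0,0],
  [0.035,-0.0005,0,0,0],
  [0.035,-0.0005,0,0,0],
  [0.035,-0.0005,0,0,0],
  [0.0247,-0.0005,0,0,0],
  [0.012,-0.0005,0,0,0],
])

```text
time: 31.23
tcp_pos: [0.6349, 0.2977, 0.1724]
ee_rot: [-179.8, -0.1, 84.1]
wrist_force: [-1.0, 0.8, -0.4]
opening: -0.0001
grip_force: 0.0
```

step_arm([
  [0,0,0.02,0,0],
  [0,0,0.03,0,0],
  [0,0,0.03,0,0],
  [0,0,0.01,0,0],
  [0,0,0.015,0,0],
  [0,0,0.008,0,0],
  [0,0,0,0,0],
])

```text
time: 31.82
tcp_pos: [0.6361, 0.291, 0.059]
ee_rot: [-179.8, 0.1, 83.8]
wrist_force: [-1.1, 0.2, 0.5]
opening: -0.0
grip_force: 0.0
```

step_arm([
  [0,0,0.006,0,0],
  [0,0,0.006,0,0],
  [0,0,0.005,0,0],
  [0,0,0.005,0,0],
  [0,0,0.004,0,0],
  [0,0,0,0,0],
])

```text
time: 32.32
tcp_pos: [0.6374, 0.2934, 0.0353]
ee_rot: [179.9, -0.1, 83.9]
wrist_force: [0.3, 2.0, 0.9]
opening: -0.0001
grip_force: 1.1
```

step_arm([
  [0,0,0.003,0,0],
  [0,0,0,0,0],
  [0,0,0,0,0],
])

```text
time: 32.57
tcp_pos: [0.6371, 0.2921, 0.0319]
ee_rot: [180.0, -0.0, 83.8]
wrist_force: [0.1, 2.9, 1.1]
opening: -0.0004
grip_force: 1.2
```

step_arm([
  [0,0,0.003,0,0],
  [0,0,0.003,0,0],
  [0,0,0,0,0],
  [0,0,0,0,0],
  [0,0,0,0,0],
])

```text
time: 32.98
tcp_pos: [0.637, 0.2919, 0.0257]
ee_rot: [-180.0, 0.0, 83.8]
wrist_force: [0.2, 2.2, 1.9]
opening: 0.0004
grip_force: 1.3
```

```bash
python3 - <<'E'
from h import *
s0=cv2.imread("pics/scene0.png");s=r.get_image("scene");cv2.imwrite("pics/s15.png",s)
u=np.array([.0993,.995]);O=np.array([.6195,.104])
for n,a in(("open",.96),("locked",-.06)):
    for L in(.08,.11):
        P=np.r_[O+u*L*np.cos(a),.045+L*np.sin(a)];q=np.round(proj("scene",P)).astype(int);print(n,L,q,"start",s0[q[1],q[0]],"now",s[q[1],q[0]])
print(r.get_obs()["wrist_force"])
E
```

```text
open 0.08 [328 183] start [129 138 142] now [96 93 97]
open 0.11 [333 172] start [132 141 144] now [96 92 96]
locked 0.08 [333 199] start [ 47  48 123] now [ 70  73 129]
locked 0.11 [340 194] start [150 146 150] now [111 118 122]
[-0.44214577  2.13112913  2.02844174]
```

step_arm([
  [0,0,0.002,0,0],
  [0,0,0.002,0,0],
  [0,0,0.002,0,0],
  [0,0,0,0,0],
  [0,0,0,0,0],
])

```text
time: 33.45
tcp_pos: [0.6371, 0.2916, 0.02]
ee_rot: [180.0, 0.0, 83.8]
wrist_force: [-1.1, 2.6, 6.4]
opening: -0.0002
grip_force: 2.6
```

```bash
cat > chk.py <<'E'
from h import *
s=r.get_image("scene");cv2.imwrite("pics/s16.png",s);p=s.astype(int)
print("open",p[183,328],p[172,333],"locked",p[199,333],p[194,340],r.get_obs()["wrist_force"].round(1))
E
python3 chk.py
```

```text
open [96 94 96] [95 93 95] locked [45 45 90] [ 98  96 100] [-1.   0.8  4.5]
```

```bash
python3 - <<'E'
import cv2,numpy as np
for n in("scene0","s15","s16"):
    s=cv2.imread(f"pics/{n}.png").astype(int)[140:225,290:375]
    m=((s[...,2]-s[...,0]>=7)&(s[...,2]-s[...,0]<=25)&(s.min(2)>60)&(abs(s[...,1]-s[...,2])<9)).astype(np.uint8)
    k=cv2.connectedComponentsWithStats(m);i=1+np.argmax(k[2][1:,4]);print(n,k[2][i]+np.array([290,140,0,0,0]),k[3][i]+[290,140])
E
```

```text
scene0 [324 164  17  29 242] [331.37190083 177.79752066]
s15 [329 181  20  18 174] [339.16666667 189.81034483]
s16 [328 173  20  25 211] [338.02843602 184.37914692]
```

step_arm([
  [0,0,0.0005,0,0],
  [0,0,0,0,0],
  [0,0,0,0,0],
  [0,0,0,0,0],
])

```text
time: 33.83
tcp_pos: [0.6371, 0.2916, 0.0198]
ee_rot: [180.0, 0.0, 83.8]
wrist_force: [-1.3, 0.5, 7.9]
opening: -0.0003
grip_force: 3.8
```

```bash
cat > chk.py <<'E'
from h import *
s=r.get_image("scene");cv2.imwrite("pics/s16.png",s)
s=s.astype(int)[140:225,290:375]
m=((s[...,2]-s[...,0]>=7)&(s[...,2]-s[...,0]<=25)&(s.min(2)>60)&(abs(s[...,1]-s[...,2])<9)).astype(np.uint8)
k=cv2.connectedComponentsWithStats(m);i=1+np.argmax(k[2][1:,4]);print(k[2][i]+np.array([290,140,0,0,0]),k[3][i]+[290,140],r.get_obs()["wrist_force"].round(1))
E
python3 chk.py
```

```text
[325 166  20  28 246] [334.98780488 179.40243902] [-1.7  1.4  8.5]
```

step_arm([
  [0,0,0,0,0],
  [0,0,0,0,0],
  [0,0,0,0,0],
  [0,0,0,0,0],
  [0,0,0,0,0],
  [0,0,0,0,0],
])

```text
time: 34.38
tcp_pos: [0.6372, 0.2916, 0.0199]
ee_rot: [180.0, 0.0, 83.8]
wrist_force: [-1.6, 0.8, 9.0]
opening: 0.0001
grip_force: 3.8
```

```bash
python3 chk.py
```

```text
[324 164  17  28 248] [331.54435484 177.51612903] [-0.7  1.   8.8]
```

Clamp is open (grip at (331,177) as at the start). Retreat and look at the plate.

step_arm([
  [0,0,-0.01,0,0],
  [0,0,-0.03,0,0],
  [0,0,-0.04,0,0],
  [0,0,-0.04,0,0],
  [0,0,-0.04,0,0],
  [0,0,-0.025,0,0],
  [-0.03,0.0005,0,0,0],
  [-0.034,0.0005,0,0,0],
  [-0.034,0.0005,0,0,0],
  [-0.034,0.0005,0,0,0],
  [-0.034,0.0005,0,0,0],
  [-0.034,0.0005,0,0,0],
])

```text
time: 35.43
tcp_pos: [0.6177, 0.0901, 0.2044]
ee_rot: [-180.0, 0.1, 83.8]
wrist_force: [0.3, 0.9, -0.3]
opening: 0.0002
grip_force: 0.0
```

step_arm([
  [-0.034,0.0005,0,0,0],
  [-0.034,0.0005,0,0,0],
  [-0.034,0.0005,0,0,0],
  [-0.034,0.0005,0.01,0,80],
  [-0.034,0.0005,0.01,0,80],
  [0,0,0.01,0,80],
  [0,0,0,0,80],
  [0,0,0,0,80],
])

```text
time: 36.1
tcp_pos: [0.6021, -0.0765, 0.1741]
ee_rot: [-179.9, -0.0, 83.8]
wrist_force: [-0.5, 0.6, 0.7]
opening: 0.0606
grip_force: 0.0
```

```bash
python3 - <<'E'
from h import *
T,im=snap("w17");print(T[:3,3].round(4))
T1=np.load("pics/w1.npy");print("jaw pad reach",wcast(T1,(306,186),.12),wcast(T1,(306,186),.13))
hsv=cv2.cvtColor(im,cv2.COLOR_BGR2HSV);rd=(hsv[...,1]>130)&(hsv[...,2]>40)&((hsv[...,0]<10)|(hsv[...,0]>170));g=(hsv[...,2]<95)&(hsv[...,1]<110)
for y in(.01,.0,-.01,-.02):
    L=wproj(T,[.612+.1*y,y,.02]);v=int(round(L[1]));u0=int(L[0]);row=rd[v];
    u=np.where(row[u0-60:u0+60])[0]+u0-60
    l=u[u<u0];rr=u[u>u0]
    print(y,v,l.min() if len(l) else None,l.max() if len(l) else None,rr.min() if len(rr) else None,rr.max() if len(rr) else None, [wcast(T,(q,v),.02).round(4).tolist()[:2] for q in ((l.max()+.5) if len(l) else 0,(rr.min()-.5) if len(rr) else 0)])
for X in([.6055,-.0444,.056],):
    p=wproj(T,X);u,v=np.round(p).astype(int);print(p,cv2.cvtColor(im,cv2.COLOR_BGR2GRAY)[v-35:v+36,u].tolist(),cv2.cvtColor(im,cv2.COLOR_BGR2GRAY)[v,u-35:u+36].tolist())
E
```

```text
[ 0.6021 -0.0765  0.1741]
jaw pad reach [0.61644967 0.06568267 0.12      ] [0.61592962 0.0682908  0.13      ]
0.01 101 251 252 309 309 [[0.5864, 0.0128], [0.6363, 0.0074]]
0.0 112 251 252 None None [[0.5852, 0.0028], [0.2804, 0.0672]]
-0.01 123 251 252 None None [[0.584, -0.0072], [0.2773, 0.0542]]
-0.02 134 252 253 308 308 [[0.5837, -0.0173], [0.6325, -0.0226]]
[280.51445287 167.74092671] [70, 70, 70, 71, 70, 70, 46, 46, 45, 48, 77, 115, 136, 190, 198, 199, 198, 198, 154, 79, 110, 175, 198, 192, 169, 99, 67, 96, 89, 85, 89, 91, 94, 97, 101, 120, 168, 168, 166, 162, 157, 142, 65, 65, 82, 97, 96, 99, 99, 97, 91, 87, 87, 87, 83, 73, 69, 73, 73, 74, 73, 73, 74, 75, 75, 76, 77, 77, 76, 76, 93] [87, 87, 89, 88, 87, 79, 61, 44, 43, 46, 47, 49, 66, 76, 90, 102, 101, 100, 100, 93, 95, 101, 103, 103, 80, 73, 77, 79, 82, 86, 87, 77, 73, 101, 114, 120, 112, 108, 103, 79, 69, 68, 88, 100, 99, 98, 99, 101, 102, 101, 100, 101, 87, 90, 90, 170, 182, 169, 111, 80, 68, 58, 76, 79, 152, 152, 152, 151, 150, 153, 156]
```

step_arm([
  [0.01,0,0.01,0,76],
  [0.012,0,0.02,0,76],
  [0.0115,0,0.025,0,76],
  [0,0,0.03,0,76],
  [0,0,0.03,0,76],
  [0,0,0.02,0,76],
  [0,0,0.01,0,76],
  [0,0,0,0,76],
  [0,0,0,0,76],
])

```text
time: 36.9
tcp_pos: [0.6066, -0.0419, 0.0297]
ee_rot: [180.0, -0.0, 83.9]
wrist_force: [0.8, -0.3, -0.9]
opening: 0.0652
grip_force: 0.0
```

```bash
python3 - <<'E'
from h import *
delta(wpose(),[.6057,-.043,.006],83.7)
E
```

```text
delta [-0.0012 -0.0008  0.0237] yaw 83.91 turn 0.21
```

step_arm([
  [-0.001,-0.0008,0.008,0.2,76],
  [0,0,0.007,0,76],
  [0,0,0.005,0,76],
  [0,0,0.002,0,76],
  [0,0,0,0,76],
])

```text
time: 37.32
tcp_pos: [0.6051, -0.0443, 0.0069]
ee_rot: [-180.0, 0.0, 83.6]
wrist_force: [0.6, 0.0, 0.5]
opening: 0.0648
grip_force: 0.0
```

step_arm([
  [0,0,0.001,0,76],
  [0,0,0,0,62],
  [0,0,0,0,60],
  [0,0,0,0,40],
  [0,0,0,0,0],
  [0,0,0,0,0],
  [0,0,0,0,0],
], force=90)

```text
time: 37.9
tcp_pos: [0.6054, -0.0442, 0.0071]
ee_rot: [180.0, 0.0, 83.6]
wrist_force: [-2.2, 0.2, 7.8]
opening: 0.0471
grip_force: 92.7
```

step_arm([
  [0,0,-0.003,0,0],
  [0,0,-0.005,0,0],
  [0,0,-0.008,0,0],
  [0,0,-0.012,0,0],
  [0,0,-0.016,0,0],
  [0,0,-0.02,0,0],
  [0,0,-0.016,0,0],
  [0,0,-0.01,0,0],
  [0,0,0,0,0],
  [0,0,0,0,0],
])

```text
time: 38.73
tcp_pos: [0.6055, -0.0444, 0.0968]
ee_rot: [179.9, 0.0, 83.6]
wrist_force: [-0.1, -0.6, -6.7]
opening: 0.0472
grip_force: 93.7
```

```bash
python3 - <<'E'
from h import *
T,im=snap("w18");o=r.get_obs();print(T[:3,3].round(4),o["opening"],o["grip_force"],o["moment"],o["wrist_force"])
t=cv2.imread("pics/top0.png");g=cv2.cvtColor(t,cv2.COLOR_BGR2GRAY)
m=cv2.inRange(g,150,255);m[:200]=0;m[310:]=0;m[:,:360]=0;m=cv2.morphologyEx(m,3,np.ones((7,7)))
c=max(cv2.findContours(m,0,2)[0],key=cv2.contourArea);R=cv2.minAreaRect(c);print(R)
C=cast("top",R[0],.008);print("tray",C,[cast("top",q,.01).round(4).tolist()[:2] for q in cv2.boxPoints(R)])
# plate underside edge: where plate ends in the view
u,v=np.round(wproj(T,[T[0,3],T[1,3],T[2,3]])).astype(int);print(u,v)
E
```

```text
[ 0.6055 -0.0444  0.0968] 0.04776610084662669 93.72215151786804 [-0.12062995  0.013645   -0.03859936] [-0.72558908  0.29109313 -5.87507845]
((418.9999694824219, 254.5), (117.99998474121094, 108.99998474121094), 0.0)
tray [ 0.53579279 -0.30243125  0.008     ] [[0.4134, -0.1683], [0.6587, -0.1716], [0.663, -0.4413], [0.4184, -0.4259]]
280 277
```

Plate lifted with the stack (6 N, no slip). Carrying it to the tray.

step_arm([
  [-0.006,-0.001,0,0,0],
  [-0.012,-0.002,0,0,0],
  [-0.018,-0.0027,0,0,0],
  [-0.024,-0.0035,0,0,0],
  [-0.026,-0.0038,0,0,0],
  [-0.026,-0.0038,0,0,0],
  [-0.026,-0.0038,0,0,0],
  [-0.026,-0.0038,0,0,0],
  [-0.026,-0.0038,0,0,0],
  [-0.026,-0.0038,0,0,0],
  [-0.026,-0.0038,0,0,0],
  [-0.024,-0.0035,0,0,0],
])

```text
time: 39.78
tcp_pos: [0.5347, -0.3071, 0.0953]
ee_rot: [-179.9, 0.0, 83.5]
wrist_force: [-0.4, 0.0, -5.8]
opening: 0.0472
grip_force: 93.7
```

step_arm([
  [-0.02,-0.003,0,0,0],
  [-0.015,-0.002,0,0,0],
  [-0.0087,-0.0013,0,0,0],
  [-0.004,0,0,0,0],
  [0,0,0,0,0],
  [0,0,0.01,0,0],
  [0,0,0.016,0,0],
  [0,0,0.016,0,0],
  [0,0,0.01,0,0],
  [0,0,0.006,0,0],
  [0,0,0,0,0],
  [0,0,0,0,0],
])

```text
time: 40.78
tcp_pos: [0.5256, -0.3502, 0.0383]
ee_rot: [-180.0, -0.0, 83.7]
wrist_force: [1.4, -0.5, -5.9]
opening: 0.0473
grip_force: 93.7
```

```bash
python3 - <<'E'
from h import *
T,im=snap("w19");o=r.get_obs();print(T[:3,3].round(4),o["wrist_force"].round(1))
g=cv2.cvtColor(im,cv2.COLOR_BGR2GRAY).astype(int)
# tray walls: brightness along tool y (image rows) at two rows
for v in(120,170,220): print(v,g[v,100:460:5].tolist())
print("c280",g[0:230:4,230].tolist())
for p in((427,258.5),(384,221),(472,226),(471,296),(381,291)):print(cast("top",p,.018).round(4))
for X in([.603,-.319,.018],[.453,-.319,.018],[.528,-.219,.018]):print(X,wproj(T,X).round(0))
E
```

```text
[ 0.5256 -0.3502  0.0383] [ 0.4  0.2 -6.1]
120 [100, 105, 101, 101, 103, 101, 103, 104, 125, 77, 78, 120, 126, 122, 123, 124, 125, 129, 127, 126, 126, 221, 127, 128, 79, 85, 84, 85, 84, 83, 82, 82, 85, 85, 85, 86, 85, 84, 86, 89, 85, 90, 88, 91, 91, 93, 92, 94, 88, 228, 229, 229, 229, 229, 229, 230, 229, 230, 229, 229, 229, 121, 81, 161, 185, 173, 176, 179, 179, 179, 176, 180]
170 [97, 99, 97, 101, 99, 98, 98, 99, 99, 121, 75, 76, 119, 124, 121, 120, 122, 122, 123, 122, 121, 121, 121, 120, 125, 50, 79, 79, 82, 79, 79, 77, 79, 81, 80, 82, 81, 81, 82, 84, 83, 87, 85, 88, 87, 90, 87, 93, 72, 228, 229, 229, 229, 229, 229, 229, 229, 229, 229, 229, 121, 83, 84, 215, 178, 177, 176, 180, 181, 180, 176, 183]
220 [98, 98, 99, 100, 98, 99, 97, 100, 100, 99, 101, 119, 76, 106, 120, 120, 120, 121, 120, 119, 120, 117, 119, 119, 117, 44, 48, 49, 48, 46, 46, 45, 45, 46, 46, 46, 44, 81, 80, 83, 82, 83, 83, 85, 85, 87, 88, 86, 121, 228, 227, 228, 228, 228, 225, 224, 229, 228, 227, 223, 120, 86, 180, 181, 177, 176, 181, 178, 179, 179, 176, 182]
c280 [176, 175, 174, 174, 175, 209, 137, 94, 221, 221, 221, 221, 221, 221, 221, 221, 221, 220, 220, 219, 219, 129, 85, 89, 89, 88, 89, 87, 85, 85, 84, 83, 83, 82, 83, 82, 80, 79, 80, 80, 80, 80, 79, 79, 49, 48, 50, 49, 50, 49, 48, 48, 48, 48, 48, 48, 49, 48]
[ 0.5261 -0.317   0.018 ]
[ 0.6091 -0.2238  0.018 ]
[ 0.601  -0.4209  0.018 ]
[ 0.4459 -0.4093  0.018 ]
[ 0.453  -0.2136  0.018 ]
[0.603, -0.319, 0.018] [414. 191.]
[0.453, -0.319, 0.018] [147. 220.]
[0.528, -0.219, 0.018] [256.  13.]
```

Plate is inside the tray walls in the numbers; lowering.

step_arm([
  [0,0,0.01,0,0],
  [0,0,0.01,0,0],
  [0,0,0.005,0,0],
  [0,0,0.003,0,0],
  [0,0,0.002,0,0],
  [0,0,0,0,0],
  [0,0,0,0,0],
])

```text
time: 41.42
tcp_pos: [0.5253, -0.3509, 0.0083]
ee_rot: [180.0, -0.0, 83.6]
wrist_force: [-0.0, 0.6, -5.7]
opening: 0.0475
grip_force: 93.7
```

step_arm([
  [0,0,0.001,0,0],
  [0,0,0.001,0,0],
  [0,0,0,0,0],
  [0,0,0,0,0],
])

```text
time: 41.75
tcp_pos: [0.5253, -0.3509, 0.0064]
ee_rot: [180.0, 0.0, 83.6]
wrist_force: [0.4, 0.0, -5.6]
opening: 0.0474
grip_force: 93.8
```

step_arm([
  [0,0,0.001,0,0],
  [0,0,0.0005,0,0],
  [0,0,0,0,0],
  [0,0,0,0,0],
])

```text
time: 42.08
tcp_pos: [0.5253, -0.351, 0.0052]
ee_rot: [180.0, 0.0, 83.6]
wrist_force: [-1.2, -0.2, 1.1]
opening: 0.0474
grip_force: 94.5
```

Contact with the floor (force went from −5.6 to +1 N). Release and retreat.

step_arm([
  [0,0,0,0,58],
  [0,0,0,0,62],
  [0,0,0,0,70],
  [0,0,0,0,76],
  [0,0,0,0,76],
  [0,0,-0.01,0,76],
  [0,0,-0.02,0,76],
  [0,0,-0.03,0,76],
  [0,0,-0.04,0,76],
  [0,0,-0.04,0,76],
  [0,0,0,0,76],
  [0,0,0,0,76],
])

```text
time: 43.08
tcp_pos: [0.5267, -0.3515, 0.1484]
ee_rot: [179.7, 0.1, 83.6]
wrist_force: [-0.2, -0.3, 0.4]
opening: 0.065
grip_force: 0.0
```

```bash
python3 - <<'E'
from h import *
T,im=snap("w20");o=r.get_obs();print(T[:3,3].round(4),o["wrist_force"].round(1))
g=cv2.cvtColor(im,cv2.COLOR_BGR2GRAY)
p=wproj(T,[.5253,-.351,.04]);q=wproj(T,[.5287,-.319,.018]);print(p,q)
# plate: dark blob inside bright tray
m=cv2.inRange(g,0,110);m[:,:120]=0;m[:,430:]=0;m[240:]=0
k=cv2.connectedComponentsWithStats(m)
for i in range(1,k[0]):
    if k[2][i][4]>300:print(k[2][i],k[3][i])
s=r.get_image("scene");s0=cv2.imread("pics/scene0.png")
d=cv2.absdiff(s,s0).max(2)
for n,(x,y) in dict(bowl=(327,325),nut1=(338,271),nut2=(246,366),wrench=(393,228),handle=(331,178)).items():print(n,np.median(d[y-12:y+13,x-12:x+13]))
E
```

```text
[ 0.5267 -0.3515  0.1484] [-1.  -0.8 -0.9]
[277.87005686 208.43301088] [277.64713998 164.37782316]
[  120    52   242   188 21604] [224.01657101 147.63640992]
bowl 12.0
nut1 12.0
nut2 11.0
wrench 12.0
handle 12.0
```

step_arm([
  [0,0,-0.02,0,76],
  [0,0,0,0,76],
  [0,0,0,0,76],
  [0,0,0,0,76],
  [0,0,0,0,76],
])

```text
time: 43.6
tcp_pos: [0.5246, -0.3506, 0.1635]
ee_rot: [-179.9, -0.0, 83.6]
wrist_force: [-0.4, -0.1, -0.3]
opening: 0.0645
grip_force: 0.0
```

```bash
python3 chk.py; python3 -c "
from rig import r
print(r.sign_off())"
```

```text
[323 164  18  28 247] [331.46153846 177.65991903] [ 1.   0.1 -0.3]
the job is handed in; nothing more can be done
None
```

I handed the job in at about 44 s: clamp locked, spacer, two washers and bushing threaded, clamp released, and the plate with its stack set down in the tray. Hand-in gave no verdict, and with my 14 views used up I checked the release and tray placing only by pixel and force readings.

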